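# Face up the laundry refill bottles on the counter rack

### The job

Put the three refill bottles away on the lower shelf of the rack, standing in one neat row that carries on from the powder tin: the tallest next to the tin, then the square one, then the smallest, side by side with no gap wider than a finger. Line their fronts up with the front of the tin and turn the square bottle so that it faces straight forward. They are glass, so set them down gently and keep them upright, and leave the tin, the peg tub, the cup and the brush where they are.

Things in the scene. Friction and masses are not known exactly. Their poses are not given: they have to be found in the camera images.
- rack: Two-tier pale wooden counter rack, fixed, 460 mm wide (y), 160 deep (x), 287 high, open at front and back, front towards the robot. Origin: centre of its underside; x points to its back, y to its left seen from the robot, z up. Uprights 18 mm square at both ends, y 212 to 230 mm either side, x from -33 mm back. Low things lie on top, up to z = 325 mm.
- board_edge (a point): Middle of the front top edge of the rack's lower shelf, a solid board whose top is 30 mm above the counter and which runs 160 mm back from this edge (a stop rail reaching 25 mm above it runs along its last 8 mm). Axes like the rack's.
- tier_edge (a point): Middle of the lower front edge of the rack's upper tier (slats, underside 275 mm above the counter), 43 mm behind the front edge of the lower shelf and running from here to the back. It overhangs the row, caps included: the gripper cannot come straight down there, only leaning in from the front, tilted some 35 to 45 degrees. Axes like the rack's.
- tin: Square white washing-powder tin with a metal lid, 84 x 84 mm, 110 high, 0.9 kg, loose, standing on the lower shelf at one end (left or right, it varies), square to the rack. Origin: centre of its underside; its axes run like the rack's, so its front face is at x = -42 mm. The row of bottles starts on its inner side, the side towards the middle of the rack.
- tub: Open square wooden tub of clothes pegs, 80 x 80 mm, 55 high, loose, on the lower shelf at the end away from the tin. Origin: centre of its underside. Leave it alone.
- tall: Tallest refill bottle: round brown glass, 68 mm diameter, wall straight to 90 mm, then a shoulder narrowing to the neck at 112 mm, black round screw cap of 30 mm diameter from 118 to 146 mm (the top). Closed, 0.3 to 0.5 kg. Stands on the counter. Origin: centre of its underside, z up. Best gripped by the cap, about 8 mm below its top.
- square: Square refill bottle: brown glass, 56 x 56 mm, walls straight to 80 mm, shoulder narrowing to the neck at 90 mm, black round screw cap of 30 mm diameter from 96 to 122 mm (the top). Closed, 0.2 to 0.45 kg. Stands on the counter, turned up to 0.5 rad. Origin: centre of its underside, x and y normal to its faces, z up; all four faces are alike.
- small: Smallest refill bottle: round brown glass, 52 mm diameter, wall straight to 56 mm, shoulder narrowing to the neck at 70 mm, black round screw cap of 30 mm diameter from 76 to 102 mm (the top). Closed, 0.14 to 0.26 kg. Stands on the counter. Origin: centre of its underside, z up.
- cup: Small open steel dosing cup, 64 mm wide, 62 high, on the counter to the left. Origin: centre of its underside. Leave it alone.
- brush: Wooden scrubbing brush, 130 x 46 mm, 40 high, lying bristles down on the counter to the right. Origin: centre of its underside. Leave it alone.

How it is judged:
By the outcome, as a careful person would: the job done as asked, in the order asked, and still so for the second after the job is handed in, with the robot touching nothing.
It also fails if it takes over 61 s, if anything falls off the work surface, if the arm or the gripper's body presses on something with over 40 N, if the wrist force passes 120 N, or if a joint passes its speed limit or range.

### The arm

A 6-joint arm with a two-finger parallel gripper is mounted at the origin on the work surface. World frame = base frame: x ahead of the robot, y to its left, z up, the work surface at z = 0. Lengths are in m, angles in rad, forces in N, time in s.
With the tool pointing down it reaches from about 0.35 to 0.85 m from the base axis. Payload 8.1 kg.
Tool frame: the origin (TCP) lies on the centre line of the jaws, within the pads' length; the fingertips stand robot.tips_ahead ahead of it and the grasp point (between the pads) lies 6 mm ahead of it (robot.tips_ahead is the distance from the TCP to the fingertips, in m); z points along the fingers, y is the line along which they close (so a half turn about z gives the same grasp; the last joint's range is limited). The gripper opens to 93 mm and grips with 3 to 60 N. Pads are 15 mm wide; open, the fingers measure 128 mm over their backs; the gripper's body (75 mm by 188 mm) begins 65 mm behind the grasp point.
Start: joints at [-1.294, 0.13, 1.488, -0, 1.523, -0.085], TCP at [0.212, -0.561, 0.208] pointing down, gripper open.
Joint ranges: [-2.96, 2.96], [-0.89, 2.26], [0.02, 2.5], [-1.34, 4.48], [0, 2.73], [-2.66, 2.66]. Speed limits (rad/s): [2.39, 2.39, 2.79, 3.14, 3.14, 3.14].

### API

Orientations are given as a rotation vector (axis times angle).
In Python, from plant import robot gives the robot as it stands.
- The arm moves only by the tool apply_moves, never from a script. Its arguments are lists of equal length, an entry for each row: "delta_pos": the shift along the tool's x, y, z in cm, a list of three; "twist": the turn about the tool's z in rad. A call has 1 to 8 rows; each row shifts and turns the commanded pose from where the row before left it, along the tool's axes as they then stand; what a row does not reach is not made up. A row lasts 1/8 s, in which the tool goes at most 62.5 mm and 10.7 degrees, less where a joint would pass 70% of its speed; a pose out of reach is approached as far as the arm can. A call with a gripper value outside its range is refused whole. "gripper" is the finger opening in cm, from 0 to 9.3, set as the call begins (left out, the last holds). The fingers move at their own pace and stop on an object; "squeeze" is the grip in N (left out, the last holds). Time passes only in rows, so rows that do not move let the fingers close. It gives the time, the measured TCP pose, the force, the opening and the grip force at its end, in the units of the state.
- robot.read_state(): the state, without advancing time (a new reading comes with each control period).
- robot.read_camera(name): name is "scene" or "top" or "wrist"; returns a dict with "frame" (480x640x3 uint8, red, green, blue), "vertical_fov" (degrees; the focal length in pixels is half the picture's height over the tangent of half this angle, whatever the lens; pixels are square), "cx", "cy" (the principal point, pixels), "k1" (the pictures are not rectified: a ray, as slopes to the right and down, at radius r is drawn at 1 + k1 r^2 times it, then the intrinsics apply), "R" (3x3) and "t" (3): a world point X has camera coordinates R X + t. Camera axes: x right, y down, z forward; pixel columns grow to the right and rows downward; lengths in m; the calibration is good to about 2 mm. A picture is of the moment at which its call begins. There is no depth.
- robot.close_job(): hands the job in; it is judged then, once.
The state is a dict: "t": time; "q": joint angles; "dq": joint speeds; "joint_torque": joint torques, N m; "tool_pos": TCP position; "orientation": TCP orientation; "force": force on the tool from outside, world axes, zero at the start; "wrist_torque": the same for the moment, N m; "opening": finger opening in m; "gripper_force": force on a finger pad.
Only numpy, scipy, OpenCV 4.12 (cv2) and the standard library are available. Lean on these libraries where they do the work, as an engineer would, in place of code of your own. Each camera call takes 0.05 s, during which the arm holds its last target. There are 200 camera calls.

## Working session

There is one attempt and no reset: what is moved stays moved. The work goes in short steps, Python scripts to look and compute and a tool call to move; the robot and the scene stay as the last step left them, time stands still between calls to the robot, and variables do not carry over. Pictures are saved under pics/ and viewed, at most 10 in all, crops included, and the job is handed in when it is done.

Besides the shell and the picture viewer there is one more tool, called as name(argument=value, ...), one argument or row to a line, values as JSON. apply_moves: Moves the arm, as the interface text tells. Its arguments: {"type":"object","properties":{"delta_pos":{"type":"array"},"twist":{"type":"array"},"gripper":{"type":"number"},"squeeze":{"type":"number"}},"required":["delta_pos","twist"]}

```bash
ls; mkdir -p pics
cat > h.py <<'E'
import numpy as np,cv2
from plant import robot
def cam(n):
    c=robot.read_camera(n); c['f']=240/np.tan(np.radians(c['vertical_fov'])/2); c['R']=np.array(c['R']);c['t']=np.array(c['t']); return c
def ray(c,u,v):
    d=np.array([(u-c['cx'])/c['f'],(v-c['cy'])/c['f']]); s=d.copy()
    for _ in range(20): s=d/(1+c['k1']*(s@s))
    o=-c['R'].T@c['t']; w=c['R'].T@np.array([s[0],s[1],1]); return o,w/np.linalg.norm(w)
def plane(c,u,v,z):
    o,w=ray(c,u,v); return o+w*(z-o[2])/w[2]
def proj(c,X):
    p=c['R']@np.array(X)+c['t']; s=p[:2]/p[2]; s=s*(1+c['k1']*(s@s)); return s*c['f']+[c['cx'],c['cy']]
def tri(rs):
    A=np.zeros((3,3));b=np.zeros(3)
    for o,w in rs:
        M=np.eye(3)-np.outer(w,w);A+=M;b+=M@o
    X=np.linalg.solve(A,b); return X,max(np.linalg.norm((np.eye(3)-np.outer(w,w))@(X-o)) for o,w in rs)
def save(n,fr): cv2.imwrite('pics/'+n+'.png',fr[:,:,::-1])
E
python3 - <<'E'
from h import *
for n in('scene','top','wrist'):
    c=cam(n); save(n+'0',c['frame']); print(n,c['vertical_fov'],c['cx'],c['cy'],c['k1'],(-c['R'].T@c['t']).round(3),c['R'][2].round(2))
s=robot.read_state(); print(s, robot.tips_ahead)
E
```

```text
pics
scene 45.41108582725472 318.4146310070147 236.18972487125407 -0.15510526906986094 [1.196 0.43  1.373] [-0.46 -0.3  -0.83]
top 45.91237271036807 319.24205422834774 242.105233728978 -0.14299215510450697 [ 0.307 -0.012  1.695] [ 0.16 -0.   -0.99]
wrist 65.10018803178578 316.1198158869126 242.3892703850165 -0.06567018291891613 [ 0.281 -0.536  0.383] [-0.25 -0.09 -0.97]
{'t': 0.15, 'q': array([-1.29440840e+00,  1.31022441e-01,  1.48901000e+00, -5.66051085e-06,
        1.52302474e+00, -8.54149439e-02]), 'dq': array([ 0.00077442, -0.0020237 , -0.00266283,  0.00069752,  0.00206638,
       -0.0011311 ]), 'joint_torque': array([ 1.93980093e-03, -5.60474718e+01, -4.92334950e+01,  7.67794135e-02,
        3.06298106e-02, -1.15186804e-04]), 'tool_pos': array([ 0.21226144, -0.56070942,  0.20721819]), 'orientation': array([-3.08889424e+00, -5.64962180e-01,  2.28064964e-04]), 'force': array([-0.00663979, -0.1360251 , -0.06153716]), 'wrist_torque': array([0.02887442, 0.02678238, 0.00664569]), 'gripper_force': 0.0, 'opening': 0.09253548307544208} 0.025
```

View pics/scene0.png

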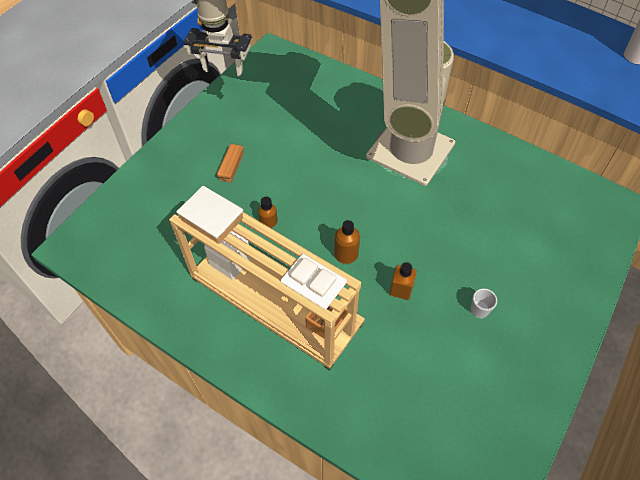

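View pics/top0.png

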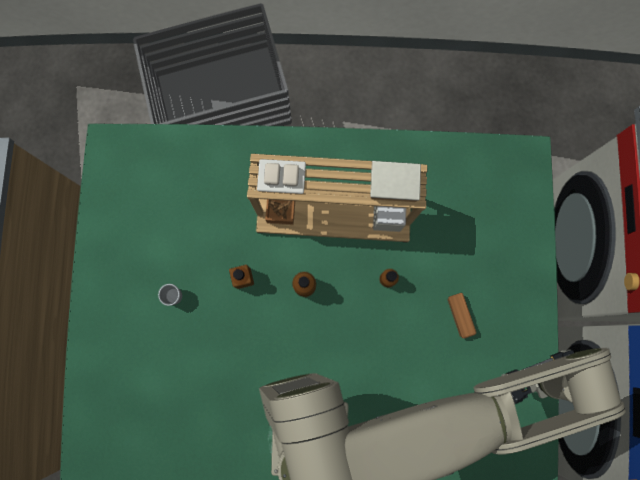

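The top view shows the rack at the top, with its front edge running from about (257,233) to (410,240). The tin is at the right end (390,217) and the tub at the left (280,210). The caps are near (239,274) square, (303,283) tall and (390,278) small. The scene view shows the caps at (405,268) square, (347,228) tall and (266,203) small.

Run:
```python
from h import *
T=cam('top');S=cam('scene')
a=cv2.resize(T['frame'][145:305,225:445],None,fx=3.6,fy=3.6,interpolation=cv2.INTER_CUBIC); save('topc',a)
def blob(c,u,v,r=14):
    fr=c['frame'][v-r:v+r,u-r:u+r].astype(int); m=((fr.max(2)<48)).astype(np.uint8)
    n,l,st,ce=cv2.connectedComponentsWithStats(m)
    k=min(range(1,n),key=lambda i:np.hypot(*(ce[i]-r))-0.05*st[i][4]); return ce[k]+[u-r,v-r],st[k]
for n,a,b,h in(('square',(239,274),(405,268),.109),('tall',(303,283),(347,228),.132),('small',(390,278),(266,203),.089)):
    p,s1=blob(T,*a);q,s2=blob(S,*b)
    X,e=tri([ray(T,*p),ray(S,*q)]); print(n,p.round(1),s1,q.round(1),s2,X.round(4),round(e,4),plane(T,*p,h).round(4),plane(S,*q,h).round(4))
```

```text
square [238.7 274.4] [ 9 10 11 10 85] [405.4 269.5] [  9   9  12  14 128] [0.4644 0.2127 0.1073] 0.0011 [0.4646 0.2114 0.109 ] [0.4649 0.2139 0.109 ]
tall [303.7 281.9] [10  8 11 11 88] [347.4 227.4] [  9   7  12  14 131] [0.4468 0.0277 0.1301] 0.0009 [0.4471 0.0269 0.132 ] [0.4476 0.0291 0.132 ]
small [391.7 276.1] [ 10   7  13  11 102] [265.7 203.1] [  9   8  11  13 118] [ 0.4738 -0.2214  0.0874] 0.0011 [ 0.4742 -0.2222  0.089 ] [ 0.4743 -0.2195  0.089 ]
```

View pics/topc.png

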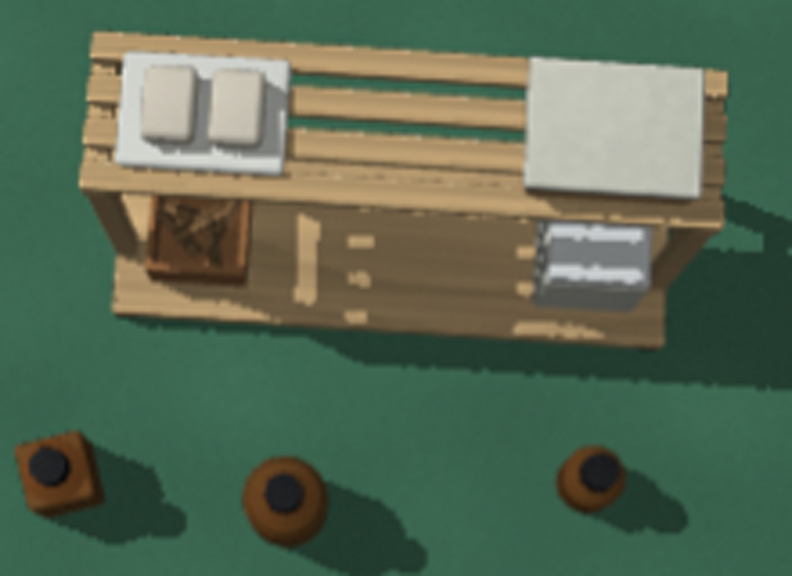

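The enlarged crop shows the rack's front edge running from crop (113,310) to (663,343), so the rack is yawed about -2.6°. The tin is at crop (595,265), the tub at (200,240), and the square bottle is clearly turned at crop (60,475). Next I'll move the wrist camera in front of the rack.

apply_moves(
  delta_pos=[
    [4.2,-3.9,-1.6],
    [4.2,-3.9,-1.6],
    [4.2,-3.9,-1.6],
    [4.2,-3.9,-1.6],
    [4.2,-3.9,-1.6],
    [4.2,-3.9,-1.6],
    [4.2,-3.9,-1.6],
    [4.2,-3.9,-1.6],
  ],
  twist=[0,0,0,0,0,0,0,0],
)

```text
t: 1.25
tool_pos: [0.4166, -0.1487, 0.3367]
orientation: [3.09, 0.565, 0.001]
force: [0.7, 0.0, -0.9]
opening: 0.0931
gripper_force: 0.0
```

apply_moves(
  delta_pos=[
    [4.2,-3.9,-1.6],
    [4.2,-3.9,-1.6],
    [0,0,0],
    [0,0,0],
    [0,0,0],
    [0,0,0],
  ],
  twist=[0,0,0.1,0.1,0.1,0.11],
)

```text
t: 2.0
tool_pos: [0.4671, -0.0476, 0.368]
orientation: [-3.141, 0.081, 0.0]
force: [0.5, -0.2, -0.5]
opening: 0.0931
gripper_force: 0.0
```

Run:
```python
from h import *
c=cam('wrist'); save('w1',c['frame']); s=robot.read_state(); print(s['t'],s['tool_pos'],s['orientation'],s['q'])
np.save('w1.npy',c,allow_pickle=True)
```

```text
2.05 [ 0.46712116 -0.04764698  0.36798934] [ 3.14031342e+00 -8.94593081e-02 -1.17012347e-04] [-2.10893255e-01 -2.30879919e-01  1.54911537e+00 -1.92926105e-05
  1.82342950e+00  1.41685761e+00]
```

View pics/w1.png

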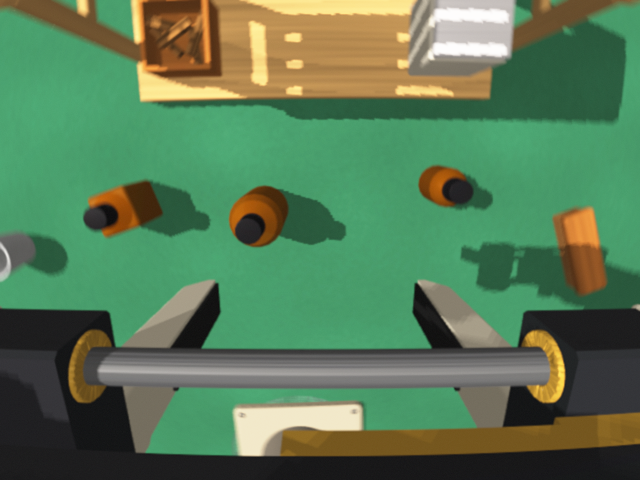

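The wrist view is nearly square to the rack. The board front runs from (140,100) to (490,97), and the tin's front foot from (410,74) to (508,70). The caps are at (100,216), (249,229) and (457,191), and the square bottle's top corner is near (150,183).

Run:
```python
from h import *
c=np.load('w1.npy',allow_pickle=True).item(); fr=c['frame']
hsv=cv2.cvtColor(fr,cv2.COLOR_RGB2HSV).astype(int)
green=((hsv[...,0]>45)&(hsv[...,0]<100)&(hsv[...,1]>60))
# board front: last non-green going up from row 120
P=[]
for u in range(150,485,5):
    v=125
    while green[v,u]: v-=1
    P.append((u,v+.5))
P=np.array(P); W0=np.array([plane(c,*p,0.0) for p in P]); W3=np.array([plane(c,*p,0.03) for p in P])
for W in(W0,W3):
    k=np.polyfit(W[:,1],W[:,0],1); r=W[:,0]-np.polyval(k,W[:,1]); print('board',k,np.abs(r).max())
for x in (220,330,450): print([tuple(fr[v,x]) for v in range(90,104,2)])
# tin
low=(hsv[...,1]<60)
Q=[]
for u in range(418,503,4):
    col=[v for v in range(40,95) if low[v,u]]; Q.append((u,max(col)+.5))
print(Q)
Q=np.array(Q);W=np.array([plane(c,*p,.03) for p in Q]);k=np.polyfit(W[:,1],W[:,0],1);print('tin front',k,W[0],W[-1],np.abs(W[:,0]-np.polyval(k,W[:,1])).max())
for v in (55,60,65,70,72): 
    r=[u for u in range(380,530) if low[v,u]]; print(v,min(r),max(r),plane(c,min(r)-.5,v,.03).round(4),plane(c,max(r)+.5,v,.03).round(4))
# square bottle body mask
m=((hsv[...,0]<16)&(hsv[...,1]>120)).astype(np.uint8); 
for b in((75,165,170,245),(220,300,180,250),(410,460,160,215)):
    y=m[b[2]:b[3],b[0]:b[1]]; cs,_=cv2.findContours(y,0,2); q=max(cs,key=cv2.contourArea); print(b,cv2.approxPolyDP(q,3,True)[:,0].tolist())
a=cv2.resize(fr[165:250,60:310],None,fx=3.2,fy=3.2,interpolation=cv2.INTER_CUBIC);b=cv2.resize(fr[0:120,380:530],None,fx=3.2,fy=3.2,interpolation=cv2.INTER_CUBIC)
o=np.zeros((600,800,3),np.uint8);a=a[:,:800];o[:a.shape[0],:a.shape[1]]=a;o[a.shape[0]:600,:480]=b[:600-a.shape[0]]
save('w1c',o)
```

```text
board [0.04483069 0.59866976] 0.0007935191800796382
board [0.04483069 0.59555762] 0.0007497198494190727
[(np.uint8(247), np.uint8(214), np.uint8(130)), (np.uint8(253), np.uint8(232), np.uint8(146)), (np.uint8(254), np.uint8(237), np.uint8(152)), (np.uint8(254), np.uint8(234), np.uint8(147)), (np.uint8(207), np.uint8(157), np.uint8(90)), (np.uint8(75), np.uint8(92), np.uint8(59)), (np.uint8(43), np.uint8(94), np.uint8(64))]
[(np.uint8(181), np.uint8(136), np.uint8(78)), (np.uint8(173), np.uint8(130), np.uint8(75)), (np.uint8(180), np.uint8(137), np.uint8(79)), (np.uint8(155), np.uint8(115), np.uint8(68)), (np.uint8(85), np.uint8(89), np.uint8(56)), (np.uint8(42), np.uint8(91), np.uint8(62)), (np.uint8(42), np.uint8(92), np.uint8(62))]
[(np.uint8(207), np.uint8(158), np.uint8(91)), (np.uint8(249), np.uint8(218), np.uint8(132)), (np.uint8(249), np.uint8(216), np.uint8(129)), (np.uint8(190), np.uint8(143), np.uint8(83)), (np.uint8(113), np.uint8(98), np.uint8(61)), (np.uint8(54), np.uint8(89), np.uint8(59)), (np.uint8(42), np.uint8(91), np.uint8(62))]
[(418, 74.5), (422, 73.5), (426, 74.
[... 510 characters left out ...]
65 410 498 [ 0.6289 -0.1756  0.03  ] [ 0.6256 -0.2918  0.03  ]
70 409 478 [ 0.6229 -0.1743  0.03  ] [ 0.6201 -0.2655  0.03  ]
72 409 473 [ 0.6205 -0.1743  0.03  ] [ 0.6178 -0.259   0.03  ]
(75, 165, 170, 245) [[73, 13], [66, 20], [69, 27], [65, 48], [59, 38], [63, 25], [57, 25], [63, 20], [61, 15], [56, 20], [45, 18], [15, 31], [16, 37], [32, 34], [42, 43], [41, 50], [27, 58], [30, 64], [85, 43]]
(220, 300, 180, 250) [[48, 7], [31, 11], [11, 31], [10, 43], [15, 54], [16, 44], [26, 34], [37, 34], [43, 40], [44, 50], [32, 65], [51, 60], [59, 52], [66, 33], [63, 17]]
(410, 460, 160, 215) [[18, 9], [10, 18], [13, 34], [28, 43], [43, 44], [33, 35], [32, 27], [42, 18], [49, 19], [49, 13], [30, 7]]
```

View pics/w1c.png

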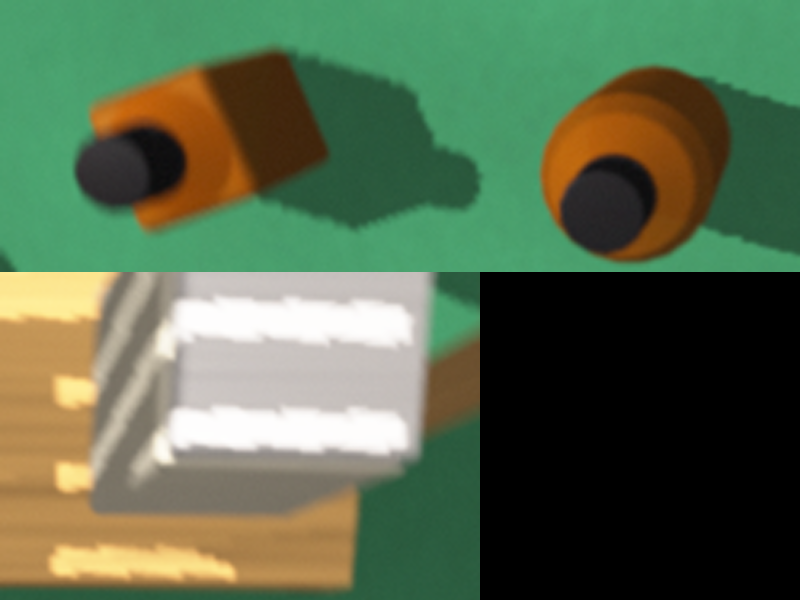

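Run:
```python
from h import *
c=np.load('w1.npy',allow_pickle=True).item()
def q(x,y,z): return plane(c,60+x/3.2-.5+.16,165+y/3.2-.5+.16,z)
for a,b,z in(((285,50),(328,157),0),((205,68),(257,192),.08),((92,108),(148,232),.08),((92,108),(205,68),.08),((148,232),(257,192),.08)):
    A,B=q(*a,z),q(*b,z);d=B-A;print(A.round(4),B.round(4),np.linalg.norm(d).round(4),'yaw mod 90 deg',(np.degrees(np.arctan2(d[1],d[0]))+45)%90-45)
print('sq top centre',np.mean([q(205,68,.08),q(257,192,.08),q(92,108,.08),q(148,232,.08)],0))
T=cam('top');print('tin corner top',plane(T,225+537/3.6-.36,145+300/3.6-.36,.03),'tri',tri([ray(T,225+537/3.6-.36,145+300/3.6-.36),ray(c,408.7,74.5)]))
# caps across w1/top/scene
S=cam('scene')
def blob(c,u,v,r=16):
    fr=c['frame'][v-r:v+r,u-r:u+r].astype(int); m=((fr.max(2)<48)).astype(np.uint8)
    n,l,st,ce=cv2.connectedComponentsWithStats(m); k=max(range(1,n),key=lambda i:st[i][4]); return ce[k]+[u-r,v-r]
for n,a in(('square',(405,269)),('tall',(347,227)),('small',(266,203))): 
    p=blob(S,*a); print(n,p)
for n,a,z in(('tallcap',(600,210),.146),('sqcap',(118,171),.122)): print(n,q(*a,z))
print(plane(c,212,74,.03))
```

```text
[0.4986 0.1944 0.    ] [0.4483 0.182  0.    ] 0.0518 yaw mod 90 deg 13.900262631223057
[0.4997 0.1914 0.08  ] [0.4493 0.1788 0.08  ] 0.0519 yaw mod 90 deg 13.991335202788804
[0.4869 0.2408 0.08  ] [0.4353 0.2275 0.08  ] 0.0533 yaw mod 90 deg 14.487221354251176
[0.4869 0.2408 0.08  ] [0.4997 0.1914 0.08  ] 0.0511 yaw mod 90 deg 14.495598121498247
[0.4353 0.2275 0.08  ] [0.4493 0.1788 0.08  ] 0.0506 yaw mod 90 deg 16.056690010371398
sq top centre [0.46781444 0.20962134 0.08      ]
tin corner top [ 0.62343591 -0.17512491  0.03      ] tri (array([ 0.61903165, -0.17350982,  0.03809474]), np.float64(0.0029196677295467576))
square [405.40625 269.46875]
tall [347.33076923 227.42307692]
small [265.75630252 203.05882353]
tallcap [0.44964527 0.02804935 0.146     ]
sqcap [0.46819735 0.2090663  0.122     ]
[0.63123149 0.07744458 0.03      ]
```

apply_moves(
  delta_pos=[
    [-0.3,-5.17,2],
    [-0.3,-5.17,2],
    [-0.3,-5.17,2],
    [-0.3,-5.17,2],
    [-0.3,-5.17,2],
    [0,0,0],
    [0,0,0],
    [0,0,0],
  ],
  twist=[0,0,0,0,0,-0.15,-0.158,0],
)

```text
t: 3.15
tool_pos: [0.4645, 0.2113, 0.2679]
orientation: [3.115, 0.409, -0.0]
force: [1.1, 0.2, -0.1]
opening: 0.093
gripper_force: 0.0
```

```bash
cat >> h.py <<'E'
from scipy.spatial.transform import Rotation as Rn
def st():
    s=robot.read_state(); M=Rn.from_rotvec(s['orientation']).as_matrix()
    print('t',round(s['t'],2),'p',s['tool_pos'].round(4),'lean',round(np.degrees(np.arctan2(np.hypot(M[0,2],M[1,2]),-M[2,2])),2),'leanaz',round(np.arctan2(M[1,2],M[0,2]),3),'y',M[:,1].round(4),'xaz',round(np.arctan2(M[1,0],M[0,0]),4),'q',s['q'].round(2),'F',s['force'].round(1),'op',s['opening'].round(4))
    return s,M
def go(W,grasp=False,off=.006):
    s,M=st(); g=s['tool_pos']+(M[:,2]*off if grasp else 0); d=M.T@(np.array(W)-g)*100; print('tool delta cm',d.round(2)); return d
E
python3 - <<'E'
from h import *
go([.467,.2105,.07],True)
E
```

```text
Traceback (most recent call last):
  File "h.py", line 25, in go
    s,M=st(); g=s['tool_pos']+(M[:,2]*off if grasp else 0); d=M.T@(np.array(W)-g)*100; print('tool delta cm',d.round(2)); return d
        ~~^^
  File "h.py", line 22, in st
    print('t',round(s['t'],2),'p',s['tool_pos'].round(4),'lean',round(np.degrees(np.arctan2(np.hypot(M[0,2],M[1,2]),-M[2,2])),2),'leanaz',round(np.arctan2(M[1,2],M[0,2]),3),'y',M[:,1].round(4),'xaz',round(np.arctan2(M[1,0],M[0,0]),4),'q',s['q'].round(2),'F',s['force'].round(1),'op',s['opening'].round(4))
                                                                                                                                                                                                                                                                                           ^^^^^^^^^^^^^^^^^^
AttributeError: 'float' object has no attribute 'round'
```

apply_moves(
  delta_pos=[
    [0.2,0.1,4.5],
    [0,0,4.5],
    [0,0,4.5],
    [0,0,3.5],
    [0,0,2.2],
    [0,0,0],
  ],
  twist=[0,0,0,0,0,0],
)

```text
t: 3.9
tool_pos: [0.4652, 0.2099, 0.0741]
orientation: [3.115, 0.403, -0.006]
force: [-0.0, -0.3, 0.7]
opening: 0.093
gripper_force: 0.0
```

```bash
sed -i "s/s\['opening'\].round(4)/round(s['opening'],4)/" h.py
python3 - <<'E'
from h import *
go([.467,.2105,.07],True)
E
```

```text
t 3.9 p [0.4652 0.2099 0.0741] lean 0.23 leanaz -2.824 y [ 2.544e-01 -9.671e-01  2.000e-04] xaz 0.2572 q [0.32 0.   1.88 0.   1.27 1.64] F [-0.  -0.3  0.7] op 0.093
tool delta cm [ 0.19 -0.01 -0.19]
```

apply_moves(
  delta_pos=[
    [0,0,0],
    [0,0,0],
    [0,0,0],
    [0,0,0],
    [0,0,0],
    [0,0,0],
  ],
  twist=[0,0,0,0,0,0],
  gripper=5.0,
  squeeze=12,
)

```text
t: 4.65
tool_pos: [0.4668, 0.2108, 0.076]
orientation: [-3.115, -0.407, 0.0]
force: [-0.4, 0.1, -0.9]
opening: 0.0499
gripper_force: 0.0
```

Run:
```python
from h import *
c=cam('wrist');d=cam('scene');t=cam('top')
a=c['frame'];b=cv2.resize(d['frame'][190:310,320:480],(320,240));e=cv2.resize(t['frame'][220:340,180:340],(320,240))
o=np.zeros((480,800,3),np.uint8);o[:,:480]=cv2.resize(a,(480,480))[:,:480];o[:240,480:]=b;o[240:,480:]=e;save('chk',o)
```

```text
(no output)
```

View pics/chk.png

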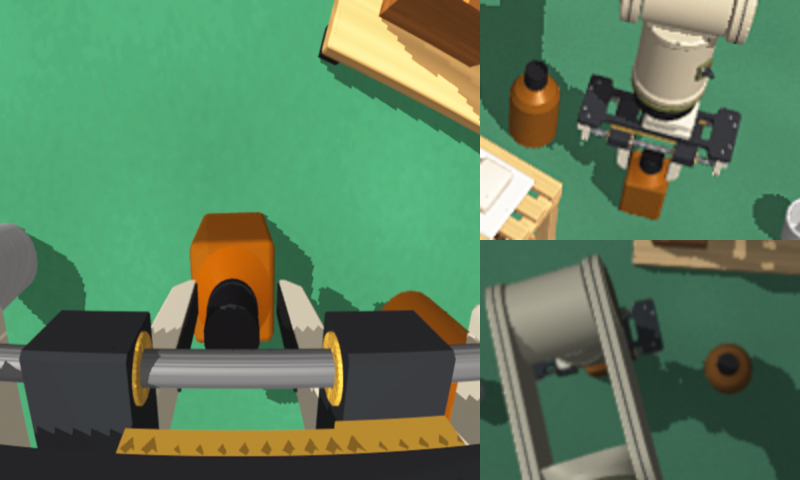

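The check picture shows the square bottle upright and in line with the jaws. Its cap is at about (309,300) in full-frame pixels and its far top edge at v≈213–245, so it looks further forward than the pads.

Run:
```python
from h import *
s,M=st()
c=cam('wrist');S=cam('scene');fr=c['frame']
print('gripperforce',s['gripper_force'],s['wrist_torque'].round(2))
hsv=cv2.cvtColor(fr,cv2.COLOR_RGB2HSV).astype(int); m=((hsv[...,0]<16)&(hsv[...,1]>120))
for v in range(205,350,10):
    r=[u for u in range(230,400) if m[v,u]]
    if r: print(v,min(r),max(r))
for n,X in(('grasp',s['tool_pos']+M[:,2]*.006),('tip',s['tool_pos']+M[:,2]*.025),('tcp',s['tool_pos'])): print(n,X.round(4),proj(c,X).round(1),'pads',proj(c,X+M[:,1]*.025).round(1),proj(c,X-M[:,1]*.025).round(1))
for v,z in((283,0),(330,0),(283,.08),(300,.122)): print(v,z,plane(c,308,v,z).round(4))
hs=cv2.cvtColor(S['frame'],cv2.COLOR_RGB2HSV).astype(int); ms=((hs[...,0]<16)&(hs[...,1]>120)).astype(np.uint8)[240:310,380:420]; ys,xs=np.nonzero(ms); print('scene body',xs.min()+380,xs.max()+380,ys.min()+240,ys.max()+240)
```

```text
t 4.8 p [0.4668 0.2107 0.076 ] lean 0.01 leanaz -3.067 y [ 0.2569 -0.9664 -0.    ] xaz 0.2598 q [ 0.32 -0.    1.87  0.    1.27  1.63] F [ 0.4  0.9 -0.3] op 0.0502
gripperforce 0.0 [0.05 0.03 0.02]
215 276 349
225 268 354
235 261 359
245 256 364
255 254 364
265 255 364
275 256 364
285 263 364
295 263 364
305 263 363
315 263 363
325 260 363
335 261 362
grasp [0.4668 0.2107 0.07  ] [314.8 286.2] pads [363.1 286.2] [266.6 286.2]
tip [0.4668 0.2107 0.051 ] [315.  273.7] pads [359.1 273.6] [270.8 273.6]
tcp [0.4668 0.2107 0.076 ] [314.8 290.7] pads [364.6 290.6] [265.  290.6]
283 0 [0.4407 0.2092 0.    ]
330 0 [0.4046 0.1998 0.    ]
283 0.08 [0.4714 0.2154 0.08  ]
300 0.122 [0.481  0.2169 0.122 ]
scene body 390 414 259 298
```

apply_moves(
  delta_pos=[
    [0,0,0],
    [0,0,0],
    [0,0,0],
    [0,0,0],
  ],
  twist=[0,0,0,0],
  gripper=4.4,
  squeeze=12,
)

```text
t: 5.4
tool_pos: [0.4668, 0.2107, 0.076]
orientation: [-3.115, -0.407, 0.0]
force: [-0.1, -0.4, 0.3]
opening: 0.0441
gripper_force: 0.0
```

Run:
```python
from h import *
s,M=st();c=cam('wrist');print(s['gripper_force'])
for v in(250,255,262):
  for z in(.08,.0): print(v,z,np.linalg.norm(plane(c,254.5,v,z)-plane(c,364.5,v,z)),plane(c,309,v,z).round(4))
```

```text
t 5.4 p [0.4668 0.2107 0.076 ] lean 0.0 leanaz -3.091 y [ 0.2569 -0.9664 -0.    ] xaz 0.2598 q [ 0.32 -0.    1.87  0.    1.27  1.63] F [-0.1 -0.4  0.3] op 0.0441
0.0
250 0.08 0.05238310802591654 [0.4878 0.2191 0.08  ]
250 0.0 0.07680400711919687 [0.4647 0.2147 0.    ]
255 0.08 0.05257656093655847 [0.4854 0.2185 0.08  ]
255 0.0 0.07708764738580377 [0.4612 0.2138 0.    ]
262 0.08 0.05285191795439815 [0.482  0.2176 0.08  ]
262 0.0 0.07749137528885254 [0.4562 0.2125 0.    ]
```

Run:
```python
from h import *
s,M=st();S=cam('scene');W=cam('wrist')
for n,X in(('tip',s['tool_pos']+M[:,2]*.025),('tip L',s['tool_pos']+M[:,2]*.025-M[:,1]*.022),('tip R',s['tool_pos']+M[:,2]*.025+M[:,1]*.022),('base',np.array([.4668,.2107,0])),('captop',np.array([.4668,.2107,.122]))): print(n,proj(S,X).round(1),proj(W,X).round(1))
a=cv2.resize(S['frame'][225:315,345:465],(800,600),interpolation=cv2.INTER_CUBIC); save('chk2',a); print(np.abs(S['R'].T@S['t']).round(3))
```

```text
t 5.45 p [0.4668 0.2107 0.076 ] lean 0.0 leanaz 0.596 y [ 0.2569 -0.9664 -0.    ] xaz 0.2598 q [ 0.32 -0.    1.87  0.    1.27  1.63] F [-0.1 -0.4 -0.4] op 0.0438
tip [401.3 280.5] [315.  273.6]
tip L [409.4 282.7] [276.1 273.6]
tip R [393.2 278.3] [353.9 273.6]
base [399.1 289.6] [315.3 248.6]
captop [404.6 266.9] [314.4 336.7]
[1.196 0.43  1.373]
```

View pics/chk2.png

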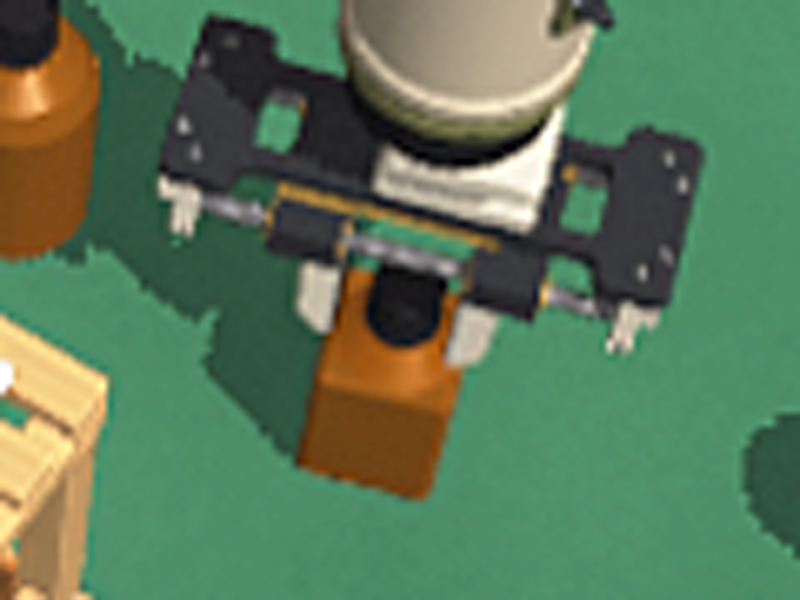

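The enlarged scene crop shows the bottle upright in its place, with its base edge from crop (300,465) to (425,498). The fingertips at (320,330) and (465,365) flank the cap and shoulder, higher than I computed. I'll feel for the contact width.

apply_moves(
  delta_pos=[
    [0,0,0],
    [0,0,0],
    [0,0,0],
    [0,0,0],
  ],
  twist=[0,0,0,0],
  gripper=2.5,
  squeeze=5,
)

```text
t: 6.05
tool_pos: [0.4671, 0.2116, 0.0769]
orientation: [-3.114, -0.407, -0.001]
force: [-2.6, 2.6, 5.4]
opening: 0.0328
gripper_force: 5.1
```

Run:
```python
from h import *
s,M=st();c=cam('wrist');fr=c['frame'];print(s['gripper_force'])
hsv=cv2.cvtColor(fr,cv2.COLOR_RGB2HSV).astype(int)
fing=((hsv[...,1]<70)&(hsv[...,2]>130)).astype(np.uint8); fing[345:]=0; fing[:200]=0
n,l,stt,ce=cv2.connectedComponentsWithStats(fing)
for i in range(1,n):
    if stt[i][4]>150:
        ys,xs=np.nonzero(l==i); k=ys.argmin(); print(stt[i],'top',xs[k],ys[k],'rightmost',xs.max(),ys[xs.argmax()],'leftmost',xs.min(),ys[xs.argmin()])
for a in(-.01,0,.01,.025):
    X=s['tool_pos']+M[:,2]*a; o=s['opening']/2; print(a,[proj(c,X+M[:,1]*sg*o+M[:,0]*e).round(0).tolist() for sg in(-1,1) for e in(-.0075,.0075)])
```

```text
t 6.05 p [0.4671 0.2116 0.0769] lean 0.09 leanaz 1.095 y [ 0.2571 -0.9664 -0.0011] xaz 0.2601 q [ 0.32 -0.    1.87  0.    1.27  1.63] F [-2.6  2.6  5.4] op 0.0328
5.107223641616656
[ 234  281   44   64 1826] top 269 281 rightmost 277 281 leftmost 234 311
[ 354  281   44   64 1822] top 355 281 rightmost 397 309 leftmost 354 283
[622 304  18  39 518] top 636 304 rightmost 639 304 leftmost 622 341
[  0 308  12  35 241] top 0 308 rightmost 11 341 leftmost 0 308
-0.01 [[281.0, 313.0], [280.0, 284.0], [349.0, 313.0], [349.0, 284.0]]
0 [[283.0, 304.0], [282.0, 277.0], [347.0, 304.0], [348.0, 277.0]]
0.01 [[284.0, 297.0], [283.0, 270.0], [346.0, 297.0], [346.0, 270.0]]
0.025 [[286.0, 286.0], [286.0, 261.0], [344.0, 286.0], [344.0, 261.0]]
```

apply_moves(
  delta_pos=[
    [0,0,0],
    [0,0,0],
    [0,0,0],
    [0,0,0.8],
    [0,0,0.8],
    [0,0,0],
  ],
  twist=[0,0,0,0,0,0],
  gripper=8.0,
)

```text
t: 6.85
tool_pos: [0.4658, 0.2103, 0.0586]
orientation: [3.115, 0.407, -0.004]
force: [0.0, 0.4, 0.0]
opening: 0.0799
gripper_force: 0.0
```

apply_moves(
  delta_pos=[
    [0,0,0],
    [0,0,0],
    [0,0,0],
  ],
  twist=[0,0,0],
  gripper=4.8,
  squeeze=12,
)

```text
t: 7.22
tool_pos: [0.4672, 0.2113, 0.0606]
orientation: [-3.114, -0.407, -0.001]
force: [-1.1, 1.7, 0.1]
opening: 0.0561
gripper_force: 12.0
```

apply_moves(
  delta_pos=[
    [0,0,-0.8],
    [0,0,0],
    [0,0,0],
    [0,0,0],
    [0,0,0],
    [0,0,0],
  ],
  twist=[0,0,0.1,0.1,0.105,0],
)

```text
t: 7.98
tool_pos: [0.4666, 0.2106, 0.0678]
orientation: [3.141, -0.07, -0.001]
force: [-1.0, 0.8, -4.3]
opening: 0.0565
gripper_force: 11.9
```

Run:
```python
from h import *
s,M=st()
```

```text
t 7.97 p [0.4666 0.2106 0.0678] lean 0.03 leanaz -2.658 y [-4.46e-02 -9.99e-01  3.00e-04] xaz -0.0447 q [ 0.32  0.01  1.88 -0.    1.25  1.94] F [-1.   0.8 -4.3] op 0.0565
```

apply_moves(
  delta_pos=[
    [0,0,0.4],
    [0,0,0.2],
    [0,0,0.1],
    [0,0,0],
  ],
  twist=[0,0,0,0],
)

```text
t: 8.48
tool_pos: [0.4667, 0.2107, 0.0609]
orientation: [3.141, -0.07, -0.0]
force: [0.2, 0.1, -3.9]
opening: 0.0559
gripper_force: 11.9
```

apply_moves(
  delta_pos=[
    [0,0,0],
    [0,0,0],
    [0,0,-2],
    [0,0,-5],
    [0,0,-6],
    [0,0,-6],
    [0,0,-6],
    [0,0,-6],
  ],
  twist=[0,0,0,0,0,0,0,0],
  gripper=8.0,
)

```text
t: 9.48
tool_pos: [0.4667, 0.2107, 0.3737]
orientation: [-3.14, 0.071, -0.002]
force: [1.0, 0.6, -0.5]
opening: 0.0803
gripper_force: 0.0
```

apply_moves(
  delta_pos=[
    [0,5.8,-1.9],
    [0,5.8,-1.9],
    [0,5.8,-1.9],
    [0,5.8,-1.9],
    [6,0,0],
    [6,0,0],
    [6,0,0],
    [6,0,0],
  ],
  twist=[0,0,0,0,0,0,0,0],
)

```text
t: 10.48
tool_pos: [0.6952, -0.0321, 0.4478]
orientation: [3.141, -0.072, 0.002]
force: [1.5, -0.1, 1.2]
opening: 0.0797
gripper_force: 0.0
```

apply_moves(
  delta_pos=[
    [6,0,0],
    [6,0,0],
    [6,0,0],
    [6,0,0],
    [6,0,0],
    [0,0,0],
  ],
  twist=[0,0,0,0,0,0],
)

```text
t: 11.22
tool_pos: [0.8461, -0.0392, 0.3901]
orientation: [3.134, -0.071, 0.174]
force: [-0.4, 0.3, 0.1]
opening: 0.0802
gripper_force: 0.0
```

Run:
```python
from h import *
s,M=st()
```

```text
t 11.22 p [ 0.8461 -0.0392  0.3901] lean 6.34 leanaz -0.044 y [-4.52e-02 -9.99e-01 -1.00e-04] xaz -0.0453 q [-0.11  0.97  0.02  0.01  2.04  1.51] F [-0.4  0.3  0.1] op 0.0802
```

apply_moves(
  delta_pos=[
    [3,0,-5],
    [3,0,-5],
    [3,0,-5],
    [3,0,-5],
  ],
  twist=[0,0,0,0],
)

```text
t: 11.72
tool_pos: [0.8129, -0.0375, 0.5277]
orientation: [3.11, -0.07, 0.395]
force: [0.3, -0.2, 0.0]
opening: 0.08
gripper_force: 0.0
```

Run:
```python
from h import *
s,M=st()
```

```text
t 11.72 p [ 0.8129 -0.0375  0.5277] lean 14.48 leanaz -0.047 y [-4.53e-02 -9.99e-01  5.00e-04] xaz -0.0452 q [-0.12  0.8   0.02  0.02  2.06  1.51] F [ 0.3 -0.2  0. ] op 0.08
```

apply_moves(
  delta_pos=[
    [5,0,-3.5],
    [5,0,-3.5],
    [5,0,-3.5],
    [5,0,-3.5],
    [5,0,-3.5],
    [5,0,-3.5],
  ],
  twist=[0,0,0,0,0,0],
)

```text
t: 12.48
tool_pos: [0.8299, -0.038, 0.6449]
orientation: [3.029, -0.068, 0.785]
force: [-1.0, -0.6, 0.2]
opening: 0.0801
gripper_force: 0.0
```

Run:
```python
from h import *
s,M=st()
```

```text
t 12.47 p [ 0.8299 -0.038   0.6449] lean 29.05 leanaz -0.046 y [-4.53e-02 -9.99e-01  4.00e-04] xaz -0.0451 q [-0.13  0.69  0.02  0.04  1.93  1.51] F [-1.  -0.6  0.2] op 0.0801
```

apply_moves(
  delta_pos=[
    [5,0,-3.5],
    [5,0,-3.5],
    [5,0,-3.5],
    [5,0,-3.5],
  ],
  twist=[0,0,0,0],
)

```text
t: 12.98
tool_pos: [0.8143, -0.0372, 0.7416]
orientation: [2.95, -0.067, 1.034]
force: [-0.6, 0.4, 0.0]
opening: 0.0802
gripper_force: 0.0
```

Run:
```python
from h import *
s,M=st()
go([.42,.028,.30])
```

```text
t 12.97 p [ 0.8143 -0.0372  0.7416] lean 38.63 leanaz -0.046 y [-4.53e-02 -9.99e-01  5.00e-04] xaz -0.045 q [-0.13  0.58  0.02  0.06  1.86  1.52] F [-0.6  0.4  0. ] op 0.0802
t 12.97 p [ 0.8143 -0.0372  0.7416] lean 38.63 leanaz -0.046 y [-4.53e-02 -9.99e-01  5.00e-04] xaz -0.045 q [-0.13  0.58  0.02  0.06  1.86  1.52] F [-0.6  0.4  0. ] op 0.0802
tool delta cm [-58.57  -4.75   9.72]
```

apply_moves(
  delta_pos=[
    [-5.3,-0.4,0.9],
    [-5.3,-0.4,0.9],
    [-5.3,-0.4,0.9],
    [-5.3,-0.4,0.9],
    [-5.3,-0.4,0.9],
    [-5.3,-0.4,0.9],
    [-5.3,-0.4,0.9],
    [-5.3,-0.4,0.9],
  ],
  twist=[0,0,0,0,0,0,0,0],
  gripper=5.5,
)

```text
t: 13.98
tool_pos: [0.5813, -0.0, 0.4837]
orientation: [2.95, -0.067, 1.033]
force: [-0.7, -0.6, 0.1]
opening: 0.0552
gripper_force: 0.0
```

Run:
```python
from h import *
s,M=st()
P=np.array([.4485,.028,.138]);T=P+.019*M[:,2];print(T)
go(T); go(T-[.03,0,-.10])
```

```text
t 13.97 p [ 0.5813 -0.      0.4837] lean 38.6 leanaz -0.045 y [-4.52e-02 -9.99e-01 -1.00e-04] xaz -0.0453 q [-0.12 -0.57  1.74  0.05  1.3   1.5 ] F [-0.7 -0.6  0.1] op 0.0552
[0.46034159 0.02746638 0.12315102]
t 13.97 p [ 0.5813 -0.      0.4837] lean 38.6 leanaz -0.045 y [-4.52e-02 -9.99e-01 -1.00e-04] xaz -0.0453 q [-0.12 -0.57  1.74  0.05  1.3   1.5 ] F [-0.7 -0.6  0.1] op 0.0552
tool delta cm [-32.04  -2.19  20.56]
t 13.97 p [ 0.5813 -0.      0.4837] lean 38.6 leanaz -0.045 y [-4.52e-02 -9.99e-01 -1.00e-04] xaz -0.0453 q [-0.12 -0.57  1.74  0.05  1.3   1.5 ] F [-0.7 -0.6  0.1] op 0.0552
tool delta cm [-28.14  -2.06  10.88]
```

apply_moves(
  delta_pos=[
    [-4.7,-0.35,1.8],
    [-4.7,-0.35,1.8],
    [-4.7,-0.35,1.8],
    [-4.7,-0.35,1.8],
    [-4.7,-0.35,1.8],
    [-4.7,-0.35,1.8],
    [0,0,0],
  ],
  twist=[0,0,0,0,0,0,0],
)

```text
t: 14.85
tool_pos: [0.491, 0.0385, 0.2248]
orientation: [2.971, -0.072, 0.936]
force: [-0.2, 0.0, 0.4]
opening: 0.0544
gripper_force: 0.0
```

Run:
```python
from h import *
s,M=st()
P=np.array([.4485,.028,.138]);T=P+.019*M[:,2];print(T)
go(T)
c=cam('wrist');save('w3',c['frame'])
print([proj(c,P+[0,0,d]).round(1).tolist() for d in(-.02,.008)])
fr=c['frame'];m=(fr.max(2)<52).astype(np.uint8); m[260:]=0
n,l,stt,ce=cv2.connectedComponentsWithStats(m)
for i in range(1,n):
    if stt[i][4]>150: print(stt[i],ce[i].round(1))
```

```text
t 14.85 p [0.491  0.0385 0.2248] lean 35.0 leanaz -0.068 y [-0.052  -0.9986  0.0112] xaz -0.0442 q [ 0.01 -0.89  2.36 -0.05  1.06  1.64] F [-0.2  0.   0.4] op 0.0544
[0.45937172 0.02725991 0.12243536]
t 14.85 p [0.491  0.0385 0.2248] lean 35.0 leanaz -0.068 y [-0.052  -0.9986  0.0112] xaz -0.0442 q [ 0.01 -0.89  2.36 -0.05  1.06  1.64] F [-0.2  0.   0.4] op 0.0544
tool delta cm [-8.42  1.18  6.62]
[[331.1, 377.2], [333.2, 377.3]]
```

View pics/w3.png

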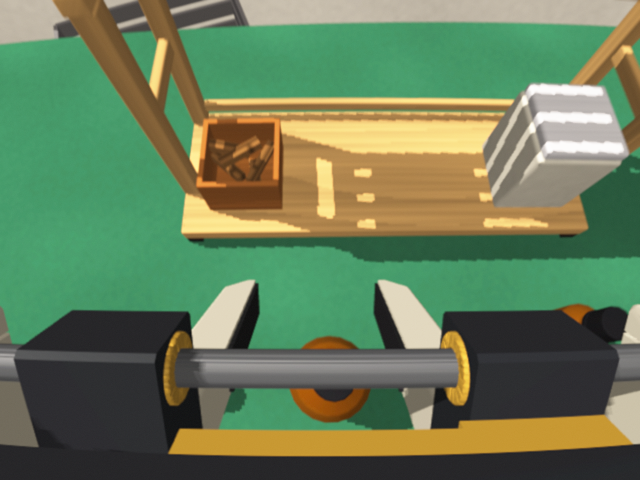

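The tilted wrist view shows the rack square on, with the tub at (240,165), the tin at (550,150), the shelf front at v≈235, and the tall bottle between and below the fingers at (330,378). Joint 2 has hit its limit there, so I'll fit the kinematics to see where leaning grasps are possible.

```bash
cat > kin.py <<'E'
import numpy as np
D=[((.131,1.489,1.523),(.5995,.2072)),((-.2309,1.5491,1.8234),(.4695,.368)),((0,1.87,1.27),(.5122,.076)),((.97,.02,2.04),(.847,.3901)),((.8,.02,2.06),(.8138,.5277)),((.69,.02,1.93),(.8308,.6449)),((.58,.02,1.86),(.8151,.7416)),((-.57,1.74,1.30),(.5813,.4837)),((-.89,2.36,1.06),(.4925,.2248))]
A=[];b=[]
for (q2,q3,q5),(r,z) in D:
    a,s=q2+q3,q2+q3+q5
    # params: r0,h,a2,a3,d
    A+=[[1,0,np.sin(q2),np.sin(a),np.sin(s)],[0,1,np.cos(q2),np.cos(a),np.cos(s)]];b+=[r,z]
P,res,_,_=np.linalg.lstsq(np.array(A),np.array(b),rcond=None); r0,h,a2,a3,d=P
def ik(r,z,lean):
    s=np.pi-np.radians(lean); x=r-r0-d*np.sin(s); y=z-h-d*np.cos(s); L2=x*x+y*y
    c=(L2-a2*a2-a3*a3)/(2*a2*a3)
    if abs(c)>1: return None
    q3=np.arccos(c); q2=np.arctan2(x,y)-np.arctan2(a3*np.sin(q3),a2+a3*np.cos(q3)); q5=s-q2-q3
    ok=-.89<q2<2.26 and .02<q3<2.5 and 0<q5<2.73
    return np.round([q2,q3,q5],2).tolist(),ok
if __name__=='__main__':
    print(P.round(4),np.abs(np.array(A)@P-b).max())
    for lean in(0,35,40):
        for z in(.10,.13,.16,.20,.25,.35,.45):
            rs=[r for r in np.arange(.2,1,.01) if (k:=ik(r,z,lean)) and k[1]]; print(lean,z,round(min(rs),2) if rs else None,round(max(rs),2) if rs else None)
E
python3 kin.py
```

```text
[-0.0135  0.2862  0.4021  0.5714  0.4485] 0.02176883770106902
0 0.1 0.25 0.92
0 0.13 0.25 0.91
0 0.16 0.25 0.9
0 0.2 0.24 0.88
0 0.25 0.23 0.86
0 0.35 0.2 0.81
0 0.45 0.2 0.74
35 0.1 0.54 0.99
35 0.13 0.52 0.99
35 0.16 0.51 0.99
35 0.2 0.51 0.99
35 0.25 0.5 0.99
35 0.35 0.48 0.99
35 0.45 0.44 0.99
40 0.1 0.59 0.99
40 0.13 0.57 0.99
40 0.16 0.55 0.99
40 0.2 0.54 0.99
40 0.25 0.54 0.99
40 0.35 0.52 0.99
40 0.45 0.48 0.99
```

apply_moves(
  delta_pos=[
    [3.4,2.1,-4.7],
    [3.4,2.1,-4.7],
    [3.4,2.1,-4.7],
    [-4.1,0.2,-2.9],
    [-4.1,0.2,-2.9],
    [-4.1,0.2,-2.9],
    [-4.1,0.2,-2.9],
  ],
  twist=[0,0,0,0,0,0,0],
)

```text
t: 15.78
tool_pos: [0.4006, -0.0249, 0.4605]
orientation: [3.018, -0.077, 0.769]
force: [-0.3, -0.0, -0.0]
opening: 0.055
gripper_force: 0.0
```

Run:
```python
from h import *
s,M=st();print(M.round(3))
```

```text
t 15.78 p [ 0.4006 -0.0249  0.4605] lean 28.63 leanaz -0.079 y [-0.0542 -0.9984  0.0133] xaz -0.0469 q [-0.29 -0.89  1.88  0.1   1.66  1.37] F [-0.3 -0.  -0. ] op 0.055
[[ 0.877 -0.054  0.478]
 [-0.041 -0.998 -0.038]
 [ 0.479  0.013 -0.878]]
```

apply_moves(
  delta_pos=[
    [-4.4,0,-2.4],
    [-4.6,0,-2.0],
    [-4.8,0,-1.6],
    [-4.8,0,-1.2],
    [-5,0,-1],
  ],
  twist=[0,0,0,0,0],
)

```text
t: 16.4
tool_pos: [0.2886, -0.0169, 0.5237]
orientation: [3.074, -0.08, 0.52]
force: [0.8, 0.0, 0.6]
opening: 0.055
gripper_force: 0.0
```

Run:
```python
from h import *
s,M=st();print(M.round(3))
```

```text
t 16.4 p [ 0.2886 -0.0169  0.5237] lean 19.24 leanaz -0.096 y [-0.0543 -0.9984  0.0145] xaz -0.0493 q [-0.35 -0.89  1.69  0.09  2.01  1.32] F [0.8 0.  0.6] op 0.055
[[ 0.943 -0.054  0.328]
 [-0.047 -0.998 -0.032]
 [ 0.329  0.014 -0.944]]
```

apply_moves(
  delta_pos=[
    [-2.7,0,4.9],
    [-2.4,0,5],
    [-2.1,0,5],
    [-1.8,0,5.2],
  ],
  twist=[0,0,0,0],
)

```text
t: 16.9
tool_pos: [0.3424, -0.0218, 0.3425]
orientation: [3.096, -0.082, 0.383]
force: [0.4, -0.7, 0.0]
opening: 0.0551
gripper_force: 0.0
```

Run:
```python
from h import *
s,M=st();print(M.round(3))
```

```text
t 16.9 p [ 0.3424 -0.0218  0.3425] lean 14.16 leanaz -0.112 y [-0.0545 -0.9984  0.0145] xaz -0.0509 q [-0.25 -0.89  2.04  0.03  1.75  1.38] F [ 0.4 -0.7  0. ] op 0.0551
[[ 0.968 -0.054  0.243]
 [-0.049 -0.998 -0.027]
 [ 0.244  0.014 -0.97 ]]
```

apply_moves(
  delta_pos=[
    [-5,0,0],
    [-5,0,0.5],
    [-5,0,1],
    [-5,0,1.5],
    [-4,0,3],
  ],
  twist=[0,0,0,0,0],
)

```text
t: 17.52
tool_pos: [0.2829, -0.0173, 0.2905]
orientation: [3.121, -0.085, 0.096]
force: [0.1, 0.0, 0.2]
opening: 0.0551
gripper_force: 0.0
```

Run:
```python
from h import *
s,M=st();print(M.round(3))
```

```text
t 17.52 p [ 0.2829 -0.0173  0.2905] lean 3.65 leanaz -0.306 y [-0.055  -0.9984  0.0159] xaz -0.0541 q [-0.24 -0.89  2.12 -0.    1.85  1.39] F [0.1 0.  0.2] op 0.0551
[[ 0.997 -0.055  0.061]
 [-0.054 -0.998 -0.019]
 [ 0.062  0.016 -0.998]]
```

apply_moves(
  delta_pos=[
    [-4,0,3],
    [-2,0,1.5],
  ],
  twist=[0,0],
  gripper=6.5,
)

```text
t: 17.77
tool_pos: [0.2711, -0.0163, 0.2487]
orientation: [3.124, -0.085, 0.015]
force: [0.1, 0.0, -0.2]
opening: 0.0643
gripper_force: 0.0
```

Run:
```python
from h import *
s,M=st();print(M.round(3))
P=np.array([.448,.028,.130]);go(P+.019*M[:,2]);go(P+[0,0,.1])
```

```text
t 17.77 p [ 0.2711 -0.0163  0.2487] lean 1.08 leanaz -1.05 y [-0.0547 -0.9984  0.0158] xaz -0.0546 q [-0.23 -0.89  2.2  -0.01  1.83  1.39] F [ 0.1  0.  -0.2] op 0.0643
[[ 0.998 -0.055  0.009]
 [-0.055 -0.998 -0.016]
 [ 0.01   0.016 -1.   ]]
t 17.77 p [ 0.2711 -0.0163  0.2487] lean 1.08 leanaz -1.05 y [-0.0547 -0.9984  0.0158] xaz -0.0546 q [-0.23 -0.89  2.2  -0.01  1.83  1.39] F [ 0.1  0.  -0.2] op 0.0643
tool delta cm [17.3  -5.58 13.87]
t 17.77 p [ 0.2711 -0.0163  0.2487] lean 1.08 leanaz -1.05 y [-0.0547 -0.9984  0.0158] xaz -0.0546 q [-0.23 -0.89  2.2  -0.01  1.83  1.39] F [ 0.1  0.  -0.2] op 0.0643
tool delta cm [17.4  -5.42  1.97]
```

apply_moves(
  delta_pos=[
    [4.35,-1.4,1.5],
    [4.35,-1.4,1.5],
    [4.35,-1.4,1.5],
    [4.3,-1.4,1.5],
    [0,0,3],
    [0,0,3],
    [0,0,1.9],
    [0,0,0],
  ],
  twist=[0,0,0,0,0,0,0,0],
)

```text
t: 18.77
tool_pos: [0.4486, 0.0277, 0.1112]
orientation: [3.124, -0.085, 0.014]
force: [0.7, 0.3, 0.1]
opening: 0.0649
gripper_force: 0.0
```

apply_moves(
  delta_pos=[
    [0,0,0],
    [0,0,0],
    [0,0,0],
    [0,0,0],
  ],
  twist=[0,0,0,0],
  gripper=2.0,
  squeeze=20,
)

```text
t: 19.27
tool_pos: [0.4501, 0.0277, 0.113]
orientation: [3.124, -0.086, 0.02]
force: [-0.0, 2.3, 2.5]
opening: 0.0295
gripper_force: 17.9
```

Run:
```python
from h import *
s,M=st()
g=s['tool_pos']
go([.555+.001,-.02,g[2]+.02])
```

```text
t 19.27 p [0.4501 0.0277 0.113 ] lean 1.2 leanaz -0.919 y [-0.0549 -0.9984  0.0159] xaz -0.0547 q [-0.04 -0.23  2.01 -0.02  1.35  1.59] F [-0.   2.3  2.5] op 0.0295
t 19.27 p [0.4501 0.0277 0.113 ] lean 1.2 leanaz -0.919 y [-0.0549 -0.9984  0.0159] xaz -0.0547 q [-0.04 -0.23  2.01 -0.02  1.35  1.59] F [-0.   2.3  2.5] op 0.0295
tool delta cm [10.86  4.21 -1.79]
```

apply_moves(
  delta_pos=[
    [0,0,-1.8],
    [3.6,1.4,0],
    [3.6,1.4,0],
    [3.6,1.4,0],
    [0,0,0.9],
    [0,0,0.6],
    [0,0,0.2],
    [0,0,0],
  ],
  twist=[0,0,0,0,0,0,0,0],
)

```text
t: 20.27
tool_pos: [0.5546, -0.0197, 0.1155]
orientation: [3.124, -0.085, 0.018]
force: [0.4, 0.4, -5.6]
opening: 0.0294
gripper_force: 20.0
```

Run:
```python
from h import *
s,M=st()
```

```text
t 20.27 p [ 0.5546 -0.0197  0.1155] lean 1.15 leanaz -0.968 y [-0.0544 -0.9984  0.0159] xaz -0.0542 q [-0.12  0.06  1.73 -0.02  1.33  1.51] F [ 0.4  0.4 -5.6] op 0.0294
```

apply_moves(
  delta_pos=[
    [0,0,0.15],
    [0,0,0.1],
  ],
  twist=[0,0],
)

```text
t: 20.52
tool_pos: [0.5557, -0.0203, 0.1139]
orientation: [3.124, -0.085, 0.021]
force: [-1.6, -1.3, 2.9]
opening: 0.0293
gripper_force: 20.0
```

apply_moves(
  delta_pos=[
    [0,0,0],
    [0,0,0],
    [0,0,-3],
    [0,0,-6],
    [0,0,0],
  ],
  twist=[0,0,0,0,0],
  gripper=6.5,
)

```text
t: 21.15
tool_pos: [0.558, -0.019, 0.2098]
orientation: [3.123, -0.086, 0.036]
force: [0.7, 0.2, -0.5]
opening: 0.0647
gripper_force: 0.0
```

Run:
```python
from h import *
s,M=st()
P=np.array([.474,-.2215,.088]);go([.474,-.2215,s['tool_pos'][2]]);go(P+.019*M[:,2])
```

```text
t 21.15 p [ 0.558  -0.019   0.2098] lean 1.66 leanaz -0.662 y [-0.0549 -0.9984  0.0165] xaz -0.0546 q [-0.12 -0.01  1.63 -0.02  1.5   1.51] F [ 0.7  0.2 -0.5] op 0.0647
t 21.15 p [ 0.558  -0.019   0.2098] lean 1.66 leanaz -0.662 y [-0.0549 -0.9984  0.0165] xaz -0.0546 q [-0.12 -0.01  1.63 -0.02  1.5   1.51] F [ 0.7  0.2 -0.5] op 0.0647
tool delta cm [-7.28 20.68  0.17]
t 21.15 p [ 0.558  -0.019   0.2098] lean 1.66 leanaz -0.662 y [-0.0549 -0.9984  0.0165] xaz -0.0546 q [-0.12 -0.01  1.63 -0.02  1.5   1.51] F [ 0.7  0.2 -0.5] op 0.0647
tool delta cm [-7.57 20.48 14.25]
```

apply_moves(
  delta_pos=[
    [-1.9,5.12,0.5],
    [-1.9,5.12,0.5],
    [-1.9,5.12,0.5],
    [-1.9,5.12,0.5],
    [0,0,5],
    [0,0,4.5],
    [0,0,2.7],
    [0,0,0],
  ],
  twist=[0,0,0,0,0,0,0,0],
)

```text
t: 22.15
tool_pos: [0.4666, -0.2202, 0.0605]
orientation: [3.127, -0.086, 0.012]
force: [-0.1, 0.4, 0.3]
opening: 0.0651
gripper_force: 0.0
```

apply_moves(
  delta_pos=[
    [0,0,0],
    [0,0,0],
    [0,0,0],
    [0,0,0],
  ],
  twist=[0,0,0,0],
  gripper=2.0,
  squeeze=20,
)

```text
t: 22.65
tool_pos: [0.4692, -0.2214, 0.064]
orientation: [3.124, -0.085, 0.021]
force: [0.0, 1.4, 2.6]
opening: 0.0302
gripper_force: 20.1
```

Run:
```python
from h import *
s,M=st()
g=s['tool_pos']
go([.560,-.20,g[2]+.0])
```

```text
t 22.65 p [ 0.4692 -0.2214  0.064 ] lean 1.22 leanaz -0.926 y [-0.0548 -0.9984  0.0163] xaz -0.0546 q [-0.53  0.01  1.88 -0.01  1.23  1.09] F [0.  1.4 2.6] op 0.0302
t 22.65 p [ 0.4692 -0.2214  0.064 ] lean 1.22 leanaz -0.926 y [-0.0548 -0.9984  0.0163] xaz -0.0546 q [-0.53  0.01  1.88 -0.01  1.23  1.09] F [0.  1.4 2.6] op 0.0302
tool delta cm [ 8.95 -2.64  0.08]
```

apply_moves(
  delta_pos=[
    [0,0,-1.5],
    [4.1,-1.3,0],
    [4.1,-1.3,0],
    [0,0,0.9],
    [0,0,0.5],
    [0,0,0.1],
    [0,0,0],
  ],
  twist=[0,0,0,0,0,0,0],
)

```text
t: 23.52
tool_pos: [0.5514, -0.2002, 0.0641]
orientation: [3.124, -0.087, 0.019]
force: [-0.1, 0.9, -2.4]
opening: 0.0296
gripper_force: 20.0
```

Run:
```python
from h import *
s,M=st()
```

```text
t 23.52 p [ 0.5514 -0.2002  0.0641] lean 1.16 leanaz -0.97 y [-0.0555 -0.9983  0.016 ] xaz -0.0553 q [-0.43  0.19  1.69 -0.01  1.24  1.2 ] F [-0.1  0.9 -2.4] op 0.0296
```

apply_moves(
  delta_pos=[
    [0,0,0.1],
    [0,0,0],
  ],
  twist=[0,0],
)

```text
t: 23.78
tool_pos: [0.5522, -0.2004, 0.0638]
orientation: [3.123, -0.086, 0.02]
force: [-1.3, -0.0, 4.0]
opening: 0.0298
gripper_force: 20.0
```

apply_moves(
  delta_pos=[
    [0,0,0],
    [0,0,0],
    [0,0,-3],
    [0,0,-5],
    [0,0,-5],
    [0,0,0],
  ],
  twist=[0,0,0,0,0,-0.01],
  gripper=6.5,
)

```text
t: 24.52
tool_pos: [0.5535, -0.1989, 0.1987]
orientation: [3.121, -0.069, 0.033]
force: [-1.2, -1.0, -0.1]
opening: 0.0648
gripper_force: 0.0
```

Run:
```python
from h import *
s,M=st()
P=np.array([.4668,.2107,.108]);go([*P[:2],.20]);go(P+.019*M[:,2])
```

```text
t 24.52 p [ 0.5535 -0.1989  0.1987] lean 1.65 leanaz -0.785 y [-0.0446 -0.9988  0.0195] xaz -0.0442 q [-0.43  0.08  1.56 -0.01  1.47  1.19] F [-1.2 -1.  -0.1] op 0.0648
t 24.52 p [ 0.5535 -0.1989  0.1987] lean 1.65 leanaz -0.785 y [-0.0446 -0.9988  0.0195] xaz -0.0442 q [-0.43  0.08  1.56 -0.01  1.47  1.19] F [-1.2 -1.  -0.1] op 0.0648
tool delta cm [-10.47 -40.52  -1.14]
t 24.52 p [ 0.5535 -0.1989  0.1987] lean 1.65 leanaz -0.785 y [-0.0446 -0.9988  0.0195] xaz -0.0442 q [-0.43  0.08  1.56 -0.01  1.47  1.19] F [-1.2 -1.  -0.1] op 0.0648
tool delta cm [-10.67 -40.7    9.95]
```

apply_moves(
  delta_pos=[
    [-1.52,-5.8,-0.1],
    [-1.52,-5.8,-0.1],
    [-1.52,-5.8,-0.1],
    [-1.52,-5.8,-0.1],
    [-1.52,-5.8,-0.1],
    [-1.52,-5.8,-0.1],
    [-1.52,-5.8,-0.1],
    [0,0,0],
  ],
  twist=[0,0,0,0,0,0,0,0],
)

```text
t: 25.52
tool_pos: [0.4605, 0.2162, 0.1906]
orientation: [3.125, -0.061, 0.016]
force: [-0.1, -0.6, 0.6]
opening: 0.0651
gripper_force: 0.0
```

Run:
```python
from h import *
s,M=st()
P=np.array([.4668,.2107,.108]);go(P+.019*M[:,2])
```

```text
t 25.52 p [0.4605 0.2162 0.1906] lean 1.08 leanaz -1.029 y [-0.0389 -0.9991  0.0158] xaz -0.0387 q [ 0.35 -0.11  1.76 -0.02  1.49  1.96] F [-0.1 -0.6  0.6] op 0.0651
t 25.52 p [0.4605 0.2162 0.1906] lean 1.08 leanaz -1.029 y [-0.0389 -0.9991  0.0158] xaz -0.0387 q [ 0.35 -0.11  1.76 -0.02  1.49  1.96] F [-0.1 -0.6  0.6] op 0.0651
tool delta cm [ 0.57  0.39 10.18]
```

apply_moves(
  delta_pos=[
    [0.6,0.5,4],
    [0,0,4],
    [0,0,2],
    [0,0,0],
  ],
  twist=[0.006,0,0,0],
)

```text
t: 26.02
tool_pos: [0.4675, 0.2039, 0.0894]
orientation: [3.122, -0.081, 0.011]
force: [0.8, -0.4, 0.3]
opening: 0.065
gripper_force: 0.0
```

apply_moves(
  delta_pos=[
    [0,0,0],
    [0,0,0],
    [0,0,0],
    [0,0,0],
  ],
  twist=[0,0,0,0],
  gripper=2.0,
  squeeze=20,
)

```text
t: 26.52
tool_pos: [0.47, 0.2062, 0.0931]
orientation: [3.125, -0.079, 0.021]
force: [0.8, 3.3, 2.0]
opening: 0.0302
gripper_force: 20.1
```

Run:
```python
from h import *
s,M=st()
g=s['tool_pos']
go([.568,.11,g[2]+.0])
```

```text
t 26.52 p [0.47   0.2062 0.0931] lean 1.18 leanaz -0.866 y [-0.0508 -0.9986  0.015 ] xaz -0.0506 q [ 0.33 -0.02  1.86 -0.02  1.3   1.95] F [0.8 3.3 2. ] op 0.0302
t 26.52 p [0.47   0.2062 0.0931] lean 1.18 leanaz -0.866 y [-0.0508 -0.9986  0.015 ] xaz -0.0506 q [ 0.33 -0.02  1.86 -0.02  1.3   1.95] F [0.8 3.3 2. ] op 0.0302
tool delta cm [10.27  9.11  0.28]
```

apply_moves(
  delta_pos=[
    [0,0,-1.5],
    [3.4,3.0,0],
    [3.4,3.0,0],
    [3.4,3.0,0],
    [0,0,0.9],
    [0,0,0.5],
    [0,0,0.1],
    [0,0,0],
  ],
  twist=[0,0,0,0,0,0,0,0],
)

```text
t: 27.52
tool_pos: [0.5661, 0.1115, 0.095]
orientation: [3.124, -0.077, 0.018]
force: [-0.2, -0.6, -2.8]
opening: 0.0293
gripper_force: 20.0
```

Run:
```python
from h import *
s,M=st()
```

```text
t 27.52 p [0.5661 0.1115 0.095 ] lean 1.15 leanaz -0.968 y [-0.0496 -0.9986  0.016 ] xaz -0.0495 q [ 0.12  0.14  1.69 -0.02  1.3   1.74] F [-0.2 -0.6 -2.8] op 0.0293
```

apply_moves(
  delta_pos=[
    [0,0,0.2],
    [0,0,0],
  ],
  twist=[0,0],
)

```text
t: 27.78
tool_pos: [0.5669, 0.1111, 0.0935]
orientation: [3.125, -0.079, 0.02]
force: [0.2, 0.3, -1.9]
opening: 0.03
gripper_force: 20.0
```

apply_moves(
  delta_pos=[
    [0,0,0],
    [0,0,0],
    [0,0,-3],
    [0,1.5,-5.8],
    [0,3,-5.5],
    [0,3,-5.5],
    [0,3,-5.5],
    [0,3,-5.5],
  ],
  twist=[0,0,0,0,0,0,0,0],
  gripper=6.5,
)

```text
t: 28.78
tool_pos: [0.5559, -0.0197, 0.4048]
orientation: [3.124, -0.079, 0.021]
force: [0.1, -1.0, -0.8]
opening: 0.0654
gripper_force: 0.0
```

apply_moves(
  delta_pos=[
    [2,0,-5.5],
    [5,0,-3.5],
    [5,0,-3.5],
    [5,0,-3.5],
    [5,0,-3.5],
    [5,0,-3.5],
    [5,0,-3.5],
    [5,0,-3.5],
  ],
  twist=[0,0,0,0,0,0,0,0],
)

```text
t: 29.78
tool_pos: [0.7372, -0.0275, 0.5661]
orientation: [3.112, -0.077, 0.246]
force: [-0.5, 0.5, 0.4]
opening: 0.0653
gripper_force: 0.0
```

Run:
```python
from h import *
s,M=st()
```

```text
t 29.77 p [ 0.7372 -0.0275  0.5661] lean 9.11 leanaz -0.145 y [-0.0508 -0.9986  0.0151] xaz -0.0484 q [-0.1   0.74  0.02 -0.01  2.22  1.51] F [-0.5  0.5  0.4] op 0.0653
```

apply_moves(
  delta_pos=[
    [5,0,-3.5],
    [5,0,-3.5],
    [5,0,-3.5],
    [5,0,-3.5],
    [5,0,-3.5],
    [5,0,-3.5],
    [5,0,-3.5],
    [5,0,-3.5],
  ],
  twist=[0,0,0,0,0,0,0,0],
)

```text
t: 30.78
tool_pos: [0.7829, -0.0302, 0.68]
orientation: [3.023, -0.071, 0.757]
force: [-0.4, -0.6, 0.4]
opening: 0.0651
gripper_force: 0.0
```

Run:
```python
from h import *
s,M=st()
```

```text
t 30.77 p [ 0.7829 -0.0302  0.68  ] lean 28.16 leanaz -0.074 y [-0.0502 -0.9987  0.013 ] xaz -0.0433 q [-0.11  0.62  0.02  0.02  2.    1.52] F [-0.4 -0.6  0.4] op 0.0651
```

apply_moves(
  delta_pos=[
    [5,0,-3.5],
    [5,0,-3.5],
    [5,0,-3.5],
  ],
  twist=[0,0,0],
)

```text
t: 31.15
tool_pos: [0.7787, -0.0297, 0.7427]
orientation: [2.966, -0.068, 0.947]
force: [0.3, 0.2, -0.1]
opening: 0.0648
gripper_force: 0.0
```

```bash
cat > kin2.py <<'E'
import numpy as np
from scipy.optimize import least_squares
D=[((.131,1.489,1.523),(.5995,.2072)),((-.2309,1.5491,1.8234),(.4695,.368)),((0,1.87,1.27),(.5122,.076)),((.8,.02,2.06),(.8138,.5277)),((.58,.02,1.86),(.8151,.7416)),((-.57,1.74,1.30),(.5813,.4837)),((-.89,2.36,1.06),(.4925,.2248)),((-.89,1.88,1.66),(.4014,.4605)),((-.89,2.2,1.83),(.2716,.2487)),((.14,1.69,1.3),(.577,.095)),((-.53+.54,1.88,1.23),(.5188,.064)),((.62,.02,2.),(.7835,.68)),((-.23,2.01,1.35),(.451,.113))]
A=[];b=[]
for (q2,q3,q5),(r,z) in D:
    a,s=q2+q3,q2+q3+q5
    A+=[[1,0,np.sin(q2),np.sin(a),np.sin(s),np.cos(a)],[0,1,np.cos(q2),np.cos(a),np.cos(s),-np.sin(a)]];b+=[r,z]
P=np.linalg.lstsq(np.array(A),np.array(b),rcond=None)[0]; print(P.round(4),np.abs(np.array(A)@P-b).round(3).max())
r0,h,a2,a3,d,e=P
for lean in(33,35,37):
    s=np.pi-np.radians(lean)
    for z in(.07,.09,.12,.16,.2,.3):
        best=9
        for q2 in np.linspace(-.88,1,800):
            q3=np.linspace(.02,2.49,800);a=q2+q3
            zz=h+a2*np.cos(q2)+a3*np.cos(a)-e*np.sin(a)+d*np.cos(s);rr=r0+a2*np.sin(q2)+a3*np.sin(a)+e*np.cos(a)+d*np.sin(s)
            ok=(abs(zz-z)<.004)&(s-a>0)
            if ok.any(): best=min(best,rr[ok].min())
        print(lean,z,round(best,3))
E
python3 kin2.py
python3 - <<'E'
from h import *
s,M=st()
E
```

```text
[0.0072 0.3212 0.3651 0.5484 0.3847 0.0654] 0.004
33 0.07 0.509
33 0.09 0.503
33 0.12 0.491
33 0.16 0.482
33 0.2 0.486
33 0.3 0.483
35 0.07 0.522
35 0.09 0.516
35 0.12 0.505
35 0.16 0.493
35 0.2 0.497
35 0.3 0.495
37 0.07 0.534
37 0.09 0.53
37 0.12 0.52
37 0.16 0.503
37 0.2 0.507
37 0.3 0.507
t 31.15 p [ 0.7787 -0.0297  0.7427] lean 35.42 leanaz -0.067 y [-0.0498 -0.9987  0.0125] xaz -0.0409 q [-0.12  0.56  0.02  0.03  1.94  1.52] F [ 0.3  0.2 -0.1] op 0.0648
```

apply_moves(
  delta_pos=[
    [5,0,-3.5],
    [0,0,0],
  ],
  twist=[0,0],
)

```text
t: 31.4
tool_pos: [0.7734, -0.0292, 0.7667]
orientation: [2.944, -0.067, 1.011]
force: [-0.6, 0.5, -0.3]
opening: 0.0652
gripper_force: 0.0
```

Run:
```python
from h import *
s,M=st()
P=np.array([.554,-.0203,.138]);T=P+.019*M[:,2];print(T)
go(T);go(T+[-.02,0,.10])
T=cam('top');S=cam('scene')
def blob(c,X,r=14):
    u,v=proj(c,X).round().astype(int)
    fr=c['frame'][v-r:v+r,u-r:u+r].astype(int); m=((fr.max(2)<48)).astype(np.uint8)
    n,l,st_,ce=cv2.connectedComponentsWithStats(m)
    if n<2: return None
    k=max(range(1,n),key=lambda i:st_[i][4]-3*np.hypot(*(ce[i]-r))); return ce[k]+[u-r,v-r],st_[k][4]
for n,X in(('tall',[.554,-.02,.132]),('square',[.567,.111,.109]),('small',[.556,-.2,.089])):
    p,q=blob(T,X),blob(S,X); print(n,p,q, tri([ray(T,*p[0]),ray(S,*q[0])]) if p and q else '', plane(T,*p[0],X[2]) if p else '')
```

```text
t 31.4 p [ 0.7734 -0.0292  0.7667] lean 37.93 leanaz -0.066 y [-0.0497 -0.9987  0.0126] xaz -0.04 q [-0.12  0.53  0.02  0.04  1.92  1.52] F [-0.6  0.5 -0.3] op 0.0652
[ 0.56565411 -0.02106879  0.12301365]
t 31.4 p [ 0.7734 -0.0292  0.7667] lean 37.93 leanaz -0.066 y [-0.0497 -0.9987  0.0126] xaz -0.04 q [-0.12  0.53  0.02  0.04  1.92  1.52] F [-0.6  0.5 -0.3] op 0.0652
tool delta cm [-55.96  -0.59  37.99]
t 31.4 p [ 0.7734 -0.0292  0.7667] lean 37.93 leanaz -0.066 y [-0.0497 -0.9987  0.0126] xaz -0.04 q [-0.12  0.53  0.02  0.04  1.92  1.52] F [-0.6  0.5 -0.3] op 0.0652
tool delta cm [-51.39  -0.37  28.88]
tall None (array([310.21428571, 245.65178571]), np.int32(112))  
square (array([268. , 240.5]), np.int32(2)) (array([353.36, 273.5 ]), np.int32(50)) (array([0.56129578, 0.12308898, 0.14413245]), np.float64(0.007056586151157889)) [0.56376661 0.13257946 0.109     ]
small (array([384.86, 246.85]), np.int32(100)) (array([252.55555556, 230.16666667]), np.int32(18)) (array([ 0.56032919, -0.20364938,  0.07388362]), np.float64(2.3123732275210274e-06)) [ 0.55797086 -0.20186572  0.089     ]
```

apply_moves(
  delta_pos=[
    [-5.1,0,2.9],
    [-5.1,0,2.9],
    [-5.1,0,2.9],
    [-5.1,0,2.9],
    [-5.1,0,2.9],
    [-5.1,0,2.9],
    [-5.1,0,2.9],
    [-5.1,0,2.9],
  ],
  twist=[0,0,0,0,0,0,0,0],
)

```text
t: 32.5
tool_pos: [0.6333, -0.0274, 0.4177]
orientation: [2.948, -0.066, 1.001]
force: [0.1, 0.1, 0.9]
opening: 0.0649
gripper_force: 0.0
```

apply_moves(
  delta_pos=[
    [-5.1,0,2.9],
    [-4,0,2.2],
    [0,0,0],
  ],
  twist=[0,0,0],
)

```text
t: 32.88
tool_pos: [0.5903, -0.0261, 0.3173]
orientation: [2.954, -0.067, 0.989]
force: [-0.0, -0.9, 0.5]
opening: 0.0648
gripper_force: 0.0
```

Run:
```python
from h import *
s,M=st()
P=np.array([.554,-.0203,.138]);T=P+.019*M[:,2]
go(T)
c=cam('wrist');cv2.imwrite('w5.png',c['frame'][:,:,::-1])
fr=c['frame'].astype(int);m=((fr.max(2)<60)).astype(np.uint8)
u,v=proj(c,P+[0,0,.008]).round().astype(int);print('exp cap',u,v,proj(c,P-[0,0,.02]).round(1))
n,l,s_,ce=cv2.connectedComponentsWithStats(m)
for i in range(1,n):
    if s_[i][4]>200: print(s_[i],ce[i].round(1))
```

```text
t 32.88 p [ 0.5903 -0.0261  0.3173] lean 37.04 leanaz -0.064 y [-0.0491 -0.9987  0.0109] xaz -0.0409 q [-0.18 -0.58  2.04  0.08  1.04  1.42] F [-0.  -0.9  0.5] op 0.0648
t 32.88 p [ 0.5903 -0.0261  0.3173] lean 37.04 leanaz -0.064 y [-0.0491 -0.9987  0.0109] xaz -0.0409 q [-0.18 -0.58  2.04  0.08  1.04  1.42] F [-0.  -0.9  0.5] op 0.0648
tool delta cm [-13.72  -0.6   14.01]
exp cap 309 378 [309.2 379. ]
[  59   43  157   43 1414] [144.8  65.7]
[141  61  81  22 582] [186.8  73.2]
[  0 108  46  17 559] [ 19.9 115.9]
[ 211  284  210   67 2481] [314.3 326.5]
[    0   309   640   171 55741] [299.2 405. ]
```

apply_moves(
  delta_pos=[
    [-4.6,-0.2,4],
    [-4.6,-0.2,4],
    [-4.5,-0.2,4],
    [0,0,1],
    [0,0,1],
    [0,0,0],
    [0,0,0],
  ],
  twist=[0,0,0,0,0,0,0],
)

```text
t: 33.8
tool_pos: [0.5729, -0.0222, 0.134]
orientation: [2.945, -0.066, 1.01]
force: [-0.9, -0.0, -0.1]
opening: 0.0651
gripper_force: 0.0
```

Run:
```python
from h import *
s,M=st()
P=np.array([.554,-.0203,.138]);T=P+.019*M[:,2]
go(T)
```

```text
t 33.8 p [ 0.5729 -0.0222  0.134 ] lean 37.89 leanaz -0.065 y [-0.0492 -0.9987  0.0126] xaz -0.0394 q [-0.17 -0.54  2.36  0.11  0.67  1.38] F [-0.9 -0.  -0.1] op 0.0651
t 33.8 p [ 0.5729 -0.0222  0.134 ] lean 37.89 leanaz -0.065 y [-0.0492 -0.9987  0.0126] xaz -0.0394 q [-0.17 -0.54  2.36  0.11  0.67  1.38] F [-0.9 -0.  -0.1] op 0.0651
tool delta cm [-1.25 -0.09  0.42]
```

apply_moves(
  delta_pos=[
    [-1.2,-0.1,0.4],
    [0,0,0],
  ],
  twist=[0,0],
)

```text
t: 34.05
tool_pos: [0.5625, -0.0203, 0.1186]
orientation: [2.948, -0.066, 1.002]
force: [-0.5, 0.5, 0.3]
opening: 0.0649
gripper_force: 0.0
```

apply_moves(
  delta_pos=[
    [0,0,0],
    [0,0,0],
    [0,0,0],
    [0,0,0],
  ],
  twist=[0,0,0,0],
  gripper=2.0,
  squeeze=30,
)

```text
t: 34.55
tool_pos: [0.564, -0.0207, 0.1204]
orientation: [2.947, -0.066, 1.005]
force: [0.3, 0.5, 1.3]
opening: 0.0297
gripper_force: 12.8
```

Run:
```python
from h import *
s,M=st(); d=lambda w:print(w,(M.T@np.array(w)*100).round(2))
B=np.array([.554,-.0203]);F=np.array([.6532,-.1378]);print(F-B)
d([0,0,.045]);d([0,F[1]-B[1],0]);d([F[0]-B[0],0,0]);d([0,0,-.01])
```

```text
t 34.55 p [ 0.564  -0.0207  0.1204] lean 37.7 leanaz -0.065 y [-0.0493 -0.9987  0.0124] xaz -0.0397 q [-0.17 -0.56  2.39  0.11  0.65  1.38] F [0.3 0.5 1.3] op 0.0297
[ 0.0992 -0.1175]
[0, 0, 0.045] [ 2.75  0.06 -3.56]
[0, np.float64(-0.11750000000000001), 0] [ 0.37 11.73  0.47]
[np.float64(0.09919999999999995), 0, 0] [ 7.84 -0.49  6.05]
[0, 0, -0.01] [-0.61 -0.01  0.79]
```

apply_moves(
  delta_pos=[
    [1.38,0,-1.78],
    [1.38,0,-1.78],
    [1.64,2.25,1.3],
    [1.64,2.25,1.3],
    [1.64,2.25,1.3],
    [1.64,2.25,1.3],
    [1.64,2.25,1.3],
    [0,0,0],
  ],
  twist=[0,0,0,0,0,0,0,0],
)

```text
t: 35.55
tool_pos: [0.6623, -0.1384, 0.163]
orientation: [2.949, -0.069, 1.0]
force: [0.0, -0.2, -5.4]
opening: 0.0294
gripper_force: 30.0
```

Run:
```python
from h import *
go([.6632,-.1382,.1514])
```

```text
t 35.55 p [ 0.6623 -0.1384  0.163 ] lean 37.47 leanaz -0.065 y [-0.0505 -0.9987  0.0109] xaz -0.0422 q [-0.4  -0.21  2.05  0.31  0.7   1.04] F [ 0.  -0.2 -5.4] op 0.0294
tool delta cm [-0.63 -0.04  0.98]
```

apply_moves(
  delta_pos=[
    [-0.3,0,0.5],
    [-0.25,0,0.35],
    [-0.06,0,0.08],
    [0,0,0],
  ],
  twist=[0,0,0,0],
)

```text
t: 36.05
tool_pos: [0.6635, -0.1373, 0.154]
orientation: [2.947, -0.066, 1.005]
force: [0.2, -0.1, -5.3]
opening: 0.0294
gripper_force: 30.0
```

Run:
```python
from h import *
go([.6632,-.1382,.1504])
```

```text
t 36.05 p [ 0.6635 -0.1373  0.154 ] lean 37.67 leanaz -0.064 y [-0.0487 -0.9987  0.0122] xaz -0.0393 q [-0.39 -0.19  2.06  0.32  0.67  1.03] F [ 0.2 -0.1 -5.3] op 0.0294
tool delta cm [-0.24  0.09  0.27]
```

apply_moves(
  delta_pos=[
    [-0.14,0.05,0.18],
    [-0.07,0,0.09],
    [0,0,0],
  ],
  twist=[0,0,0],
)

```text
t: 36.42
tool_pos: [0.6636, -0.1383, 0.1506]
orientation: [2.947, -0.067, 1.004]
force: [0.5, 0.6, -4.6]
opening: 0.0296
gripper_force: 30.0
```

Run:
```python
from h import *
s,M=st();d=lambda w:print(w,(M.T@np.array(w)*100).round(2))
d([-.05,0,.05])
```

```text
t 36.42 p [ 0.6636 -0.1383  0.1506] lean 37.67 leanaz -0.065 y [-0.0492 -0.9987  0.0121] xaz -0.0399 q [-0.4  -0.19  2.06  0.33  0.67  1.02] F [ 0.5  0.6 -4.6] op 0.0296
[-0.05, 0, 0.05] [-0.9   0.31 -7.01]
```

apply_moves(
  delta_pos=[
    [-0.05,0,0.07],
    [0,0,0],
  ],
  twist=[0,0],
)

```text
t: 36.67
tool_pos: [0.6641, -0.1385, 0.1505]
orientation: [2.946, -0.066, 1.006]
force: [-0.4, 0.6, -1.8]
opening: 0.0294
gripper_force: 30.0
```

apply_moves(
  delta_pos=[
    [0,0,0],
    [0,0,0],
    [0,0,-2],
    [0,0,-4],
    [0,0,-4],
    [0,0,0],
  ],
  twist=[0,0,0,0,0,0],
  gripper=4.4,
)

```text
t: 37.42
tool_pos: [0.6039, -0.1353, 0.2342]
orientation: [2.94, -0.066, 1.014]
force: [0.4, -0.2, 0.3]
opening: 0.0435
gripper_force: 0.0
```

Run:
```python
from h import *
s,M=st()
P=np.array([.5675,.1111,.111]);T=P+.019*M[:,2];print(T);go(T);go(T+[.0,0,.09])
c=cam('wrist');save('w6',c['frame'])
```

```text
t 37.42 p [ 0.6039 -0.1353  0.2342] lean 38.09 leanaz -0.069 y [-0.0499 -0.9986  0.0151] xaz -0.0381 q [-0.45 -0.47  2.12  0.3   0.88  1.05] F [ 0.4 -0.2  0.3] op 0.0435
[0.57919236 0.11029025 0.09604564]
t 37.42 p [ 0.6039 -0.1353  0.2342] lean 38.09 leanaz -0.069 y [-0.0499 -0.9986  0.0151] xaz -0.0381 q [-0.45 -0.47  2.12  0.3   0.88  1.05] F [ 0.4 -0.2  0.3] op 0.0435
tool delta cm [-11.2  -24.61   8.3 ]
t 37.42 p [ 0.6039 -0.1353  0.2342] lean 38.09 leanaz -0.069 y [-0.0499 -0.9986  0.0151] xaz -0.0381 q [-0.45 -0.47  2.12  0.3   0.88  1.05] F [ 0.4 -0.2  0.3] op 0.0435
tool delta cm [ -5.65 -24.48   1.22]
```

View pics/w6.png

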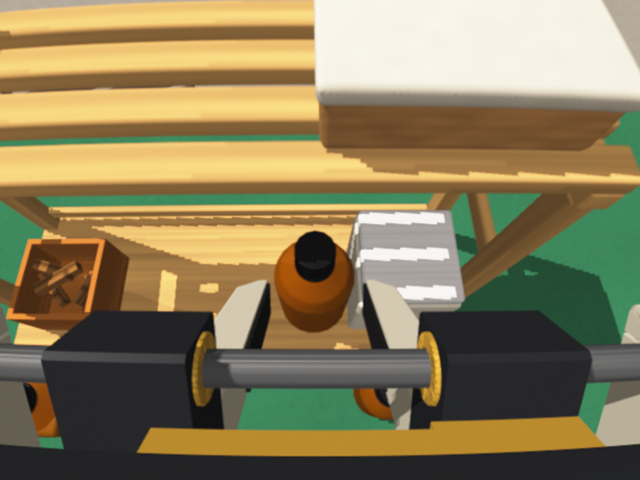

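The view shows the tall bottle upright next to the tin with a small gap. Its foot front is at about (310,331), and the tin's near front foot corner is at about (356,326).

Run:
```python
from h import *
c=cam('wrist');fr=c['frame'];hsv=cv2.cvtColor(fr,cv2.COLOR_RGB2HSV).astype(int)
print([ (v,tuple(fr[v,311].tolist())) for v in range(318,344,3)])
print([ (v,tuple(fr[v,357].tolist())) for v in range(312,340,3)])
C=np.array([.6175,-.1743]);ex=np.array([.999,-.0448]);ey=np.array([.0448,.999])
for n,p in(('tall foot',(311,331)),('tin corner',(356,326)),('tall left',(275,285)),('captop',(316,243))):
    X=plane(c,*p,.176 if n=='captop' else .03);print(n,X.round(4),((X[:2]-C)@ex).round(4),((X[:2]-C)@ey).round(4))
F=np.array([.6532,-.1378,.03]);
th=np.linspace(0,2*np.pi,60);U=np.array([proj(c,F+[.034*np.cos(t),.034*np.sin(t),0]) for t in th]);print('pred foot max v',U[U[:,1].argmax()].round(1),'pred tin corner',proj(c,[.6175,-.1743,.03]).round(1),'pred cap',proj(c,F+[0,0,.146]).round(1))
```

```text
[(318, (79, 42, 9)), (321, (77, 40, 9)), (324, (79, 43, 10)), (327, (79, 42, 12)), (330, (89, 51, 18)), (333, (156, 116, 66)), (336, (153, 114, 64)), (339, (164, 122, 69)), (342, (164, 123, 71))]
[(312, (132, 125, 110)), (315, (130, 122, 108)), (318, (134, 127, 112)), (321, (135, 128, 112)), (324, (133, 126, 111)), (327, (138, 122, 100)), (330, (165, 122, 70)), (333, (157, 116, 68)), (336, (154, 116, 66)), (339, (164, 123, 70))]
tall foot [ 0.6165 -0.1337  0.03  ] -0.0028 0.0405
tin corner [ 0.6193 -0.1798  0.03  ] 0.0021 -0.0054
tall left [ 0.6665 -0.0978  0.03  ] 0.0456 0.0786
captop [ 0.652  -0.1386  0.176 ] 0.0329 0.0372
pred foot max v [313.1 328.2] pred tin corner [350.8 328.1] pred cap [314.7 241.4]
```

apply_moves(
  delta_pos=[
    [-0.7,-2,-3],
    [-0.9,-5,0.2],
    [-0.9,-5,0.7],
    [-0.9,-5,0.7],
    [-0.9,-5,0.7],
    [-1,-2.5,1],
    [0,0,0],
  ],
  twist=[0,0,0,0,0,0,0],
  gripper=6.0,
)

```text
t: 38.4
tool_pos: [0.5729, 0.114, 0.1871]
orientation: [2.95, -0.059, 0.996]
force: [0.7, -0.2, -0.1]
opening: 0.06
gripper_force: 0.0
```

Run:
```python
from h import *
s,M=st()
P=np.array([.5675,.1111,.111]);T=P+.019*M[:,2];go(T)
```

```text
t 38.4 p [0.5729 0.114  0.1871] lean 37.33 leanaz -0.063 y [-0.0447 -0.9989  0.0137] xaz -0.0343 q [ 0.22 -0.51  2.23 -0.24  0.8   1.95] F [ 0.7 -0.2 -0.1] op 0.06
t 38.4 p [0.5729 0.114  0.1871] lean 37.33 leanaz -0.063 y [-0.0447 -0.9989  0.0137] xaz -0.0343 q [ 0.22 -0.51  2.23 -0.24  0.8   1.95] F [ 0.7 -0.2 -0.1] op 0.06
tool delta cm [-5.03  0.21  7.63]
```

apply_moves(
  delta_pos=[
    [-2.2,0.1,3],
    [-2,0.1,2.9],
    [-0.85,0,1.7],
    [0,0,0],
  ],
  twist=[0,0,0,0],
)

```text
t: 38.9
tool_pos: [0.5796, 0.107, 0.0973]
orientation: [2.948, -0.067, 0.997]
force: [-0.4, -0.2, 0.1]
opening: 0.06
gripper_force: 0.0
```

Run:
```python
from h import *
s,M=st()
P=np.array([.5675,.1111,.111]);T=P+.019*M[:,2];go(T)
```

```text
t 38.9 p [0.5796 0.107  0.0973] lean 37.4 leanaz -0.068 y [-0.0503 -0.9986  0.0136] xaz -0.04 q [ 0.2  -0.36  2.3  -0.3   0.59  2.02] F [-0.4 -0.2  0.1] op 0.06
t 38.9 p [0.5796 0.107  0.0973] lean 37.4 leanaz -0.068 y [-0.0503 -0.9986  0.0136] xaz -0.04 q [ 0.2  -0.36  2.3  -0.3   0.59  2.02] F [-0.4 -0.2  0.1] op 0.06
tool delta cm [-0.14 -0.33  0.06]
```

apply_moves(
  delta_pos=[
    [-0.1,-0.3,0.1],
    [0,0,0],
  ],
  twist=[0,0],
)

```text
t: 39.15
tool_pos: [0.5818, 0.1116, 0.1003]
orientation: [2.946, -0.067, 1.008]
force: [0.5, -0.5, 0.6]
opening: 0.0599
gripper_force: 0.0
```

apply_moves(
  delta_pos=[
    [0,0,0],
    [0,0,0],
    [0,0,0],
    [0,0,0],
  ],
  twist=[0,0,0,0],
  gripper=2.0,
  squeeze=30,
)

```text
t: 39.65
tool_pos: [0.5811, 0.1114, 0.099]
orientation: [2.947, -0.066, 1.005]
force: [-0.1, -0.5, 1.0]
opening: 0.0288
gripper_force: 30.0
```

Run:
```python
from h import *
s,M=st(); d=lambda w:print(np.round(w,4),(M.T@np.array(w)*100).round(2))
F=np.array([.6518,-.0697]);D=F-[.5675,s['tool_pos'][1]];print('final',s['tool_pos'][:2]+D,s['tool_pos'][2]+.03)
d([0,0,.045]);d([*D,0])
```

```text
t 39.65 p [0.5811 0.1114 0.099 ] lean 37.69 leanaz -0.065 y [-0.049  -0.9987  0.0123] xaz -0.0396 q [ 0.21 -0.36  2.3  -0.31  0.58  2.03] F [-0.1 -0.5  1. ] op 0.0288
final [ 0.66536927 -0.0697    ] 0.12904028428502295
[0.    0.    0.045] [ 2.75  0.06 -3.56]
[ 0.0843 -0.1811  0.    ] [ 7.23 17.68  5.86]
```

apply_moves(
  delta_pos=[
    [1.38,0,-1.78],
    [1.38,0,-1.78],
    [1.45,3.5,1.17],
    [1.45,3.5,1.17],
    [1.45,3.5,1.17],
    [1.45,3.5,1.17],
    [1.43,3.68,1.18],
    [0,0,0],
  ],
  twist=[0,0,0,0,0,0,0,0],
)

```text
t: 40.65
tool_pos: [0.6652, -0.072, 0.1427]
orientation: [2.947, -0.071, 1.002]
force: [0.1, -0.3, -2.9]
opening: 0.0284
gripper_force: 30.0
```

Run:
```python
from h import *
go([.6654,-.0697,.1295])
```

```text
t 40.65 p [ 0.6652 -0.072   0.1427] lean 37.57 leanaz -0.068 y [-0.0524 -0.9986  0.012 ] xaz -0.0432 q [-0.25 -0.21  2.1   0.19  0.62  1.25] F [ 0.1 -0.3 -2.9] op 0.0284
tool delta cm [-0.8  -0.24  1.04]
```

apply_moves(
  delta_pos=[
    [-0.35,0,0.48],
    [-0.25,0,0.33],
    [-0.1,0,0.12],
    [0,0,0],
  ],
  twist=[0,0,0,0],
)

```text
t: 41.15
tool_pos: [0.6652, -0.0686, 0.1318]
orientation: [2.948, -0.065, 1.004]
force: [0.4, -0.1, -3.6]
opening: 0.0281
gripper_force: 30.0
```

Run:
```python
from h import *
go([.6654,-.0697,.1290])
```

```text
t 41.15 p [ 0.6652 -0.0686  0.1318] lean 37.65 leanaz -0.064 y [-0.0482 -0.9988  0.0121] xaz -0.0389 q [-0.24 -0.2   2.11  0.2   0.59  1.25] F [ 0.4 -0.1 -3.6] op 0.0281
tool delta cm [-0.15  0.11  0.24]
```

apply_moves(
  delta_pos=[
    [-0.15,0.05,0.2],
    [-0.07,0,0.1],
    [0,0,0],
  ],
  twist=[0,0,0],
)

```text
t: 41.52
tool_pos: [0.6668, -0.0702, 0.1304]
orientation: [2.945, -0.067, 1.009]
force: [-0.7, -0.2, 5.6]
opening: 0.028
gripper_force: 30.0
```

Run:
```python
from h import *
go([.6654,-.0697,.1290])
```

```text
t 41.52 p [ 0.6668 -0.0702  0.1304] lean 37.86 leanaz -0.066 y [-0.0495 -0.9987  0.0126] xaz -0.0397 q [-0.25 -0.19  2.11  0.2   0.59  1.24] F [-0.7 -0.2  5.6] op 0.028
tool delta cm [-0.2  -0.05  0.03]
```

apply_moves(
  delta_pos=[
    [0,0,0],
    [0,0,0],
    [0,0,-2],
    [0,0,-4],
    [0,0,-4],
    [0,0,0],
  ],
  twist=[0,0,0,0,0,0],
  gripper=4.0,
)

```text
t: 42.28
tool_pos: [0.6053, -0.0663, 0.2116]
orientation: [2.943, -0.066, 1.012]
force: [0.7, 0.3, 0.4]
opening: 0.0398
gripper_force: 0.0
```

Run:
```python
from h import *
s,M=st()
c=cam('wrist');np.save('w7.npy',c,allow_pickle=True);fr=c['frame']
C=np.array([.6175,-.1743]);ex=np.array([.999,-.0448]);ey=np.array([.0448,.999])
hsv=cv2.cvtColor(fr,cv2.COLOR_RGB2HSV).astype(int)
glass=((hsv[...,0]<16)&(hsv[...,1]>150)&(hsv[...,2]<235)).astype(np.uint8)
def rk(p,z): X=plane(c,*p,z)[:2]-C; return (X@ex).round(4),(X@ey).round(4)
# front foot of the square along columns: from predicted centre
f=C+.0295*ex+.106*ey
for e in np.arange(-.03,.031,.006):
    q=C+0.0*ex+(.106+e)*ey; u,v=proj(c,[*q,.03]); u=int(round(u));v=int(round(v))
    col=[tuple(fr[k,u].tolist()) for k in range(v-12,v+13)]
    g=np.array(col,float); step=np.abs(np.diff(g.sum(1))); k=int(step.argmax()); print(u,v,'edge',v-12+k+.5,rk((u,v-11.5+k),.03),int(step[k]))
X=f;print('pred cap top',proj(c,[*f,.152]).round(1))
m=(fr.max(2)<50).astype(np.uint8);n,l,s_,ce=cv2.connectedComponentsWithStats(m[:300])
for i in range(1,n):
    if s_[i][4]>150: print(s_[i],ce[i].round(1))
# next pick
P=np.array([.557,-.2012,.091]);T=P+.019*M[:,2];print(T);go(T);go(T+[0,0,.10])
```

```text
t 42.27 p [ 0.6053 -0.0663  0.2116] lean 38.0 leanaz -0.067 y [-0.0495 -0.9987  0.0134] xaz -0.039 q [-0.28 -0.5   2.18  0.18  0.81  1.26] F [0.7 0.3 0.4] op 0.0398
345 323 edge 333.5 (np.float64(-0.0097), np.float64(0.0767)) 73
339 323 edge 320.5 (np.float64(0.0028), np.float64(0.0822)) 32
333 323 edge 320.5 (np.float64(0.0028), np.float64(0.088)) 30
327 323 edge 321.5 (np.float64(0.0019), np.float64(0.0938)) 33
321 323 edge 321.5 (np.float64(0.0019), np.float64(0.0997)) 32
314 323 edge 321.5 (np.float64(0.0019), np.float64(0.1064)) 28
308 323 edge 321.5 (np.float64(0.0019), np.float64(0.1122)) 25
302 323 edge 321.5 (np.float64(0.0019), np.float64(0.1181)) 26
296 323 edge 321.5 (np.float64(0.0019), np.float64(0.1239)) 25
290 323 edge 334.5 (np.float64(-0.0105), np.float64(0.1294)) 25
283 323 edge 321.5 (np.float64(0.0019), np.float64(0.1364)) 22
pred cap top [315.9 248. ]
[ 392  215   52   54 2066] [417.  241.7]
[ 298  252   41   48 1620] [318.1 275.3]
[ 0.5686712  -0.20197955  0.07602751]
t 42.33 p [ 0.605  -0.0661  0.2093] lean 37.85 leanaz -0.066 y [-0.0494 -0.9987  0.0129] xaz -0.0394 q [-0.27 -0.49  2.18  0.18  0.81  1.26] F [ 0.2  0.2 -0.8] op 0.04
tool delta cm [-10.61  13.57   8.85]
t 42.33 p [ 0.605  -0.0661  0.2093] lean 37.85 leanaz -0.066 y [-0.0494 -0.9987  0.0129] xaz -0.0394 q [-0.27 -0.49  2.18  0.18  0.81  1.26] F [ 0.2  0.2 -0.8] op 0.04
tool delta cm [-4.48 13.7   0.95]
```

Run:
```python
from h import *
c=np.load('w7.npy',allow_pickle=True).item();fr=c['frame']
C=np.array([.6175,-.1743]);ex=np.array([.999,-.0448]);ey=np.array([.0448,.999])
def rk(p,z): X=plane(c,*p,z)[:2]-C; return (X@ex).round(4),(X@ey).round(4)
for u in(300,318,335): print(u,[(v,*fr[v,u].tolist()) for v in range(290,347,3)])
m=(fr.max(2)<50)
for v in range(250,302,4):
    r=np.nonzero(m[v,290:345])[0]
    if len(r): print(v,290+r.min(),290+r.max())
for v in(262,264,266): print(v,rk((318,v),.152))
print('tall cap',rk((418,228),.176))
hsv=cv2.cvtColor(fr,cv2.COLOR_RGB2HSV).astype(int);g=((hsv[...,0]<18)&(hsv[...,1]>160)&(hsv[...,2]<200))
for v in range(285,347,5):
    r=np.nonzero(g[v,240:400])[0]; print(v,(240+r.min(),240+r.max(),len(r)) if len(r) else None, end=' ')
```

```text
300 [(290, 91, 45, 15), (293, 176, 83, 6), (296, 180, 87, 7), (299, 178, 84, 6), (302, 177, 85, 6), (305, 175, 85, 3), (308, 174, 83, 7), (311, 173, 83, 8), (314, 174, 85, 9), (317, 170, 85, 12), (320, 146, 74, 15), (323, 100, 53, 15), (326, 88, 48, 14), (329, 87, 47, 14), (332, 87, 47, 12), (335, 87, 47, 13), (338, 158, 114, 61), (341, 180, 135, 77), (344, 168, 126, 72)]
318 [(290, 21, 19, 21), (293, 15, 15, 17), (296, 16, 15, 16), (299, 26, 20, 19), (302, 157, 76, 9), (305, 159, 76, 5), (308, 158, 77, 8), (311, 158, 76, 5), (314, 158, 77, 8), (317, 156, 76, 8), (320, 142, 70, 11), (323, 92, 49, 12), (326, 86, 46, 13), (329, 86, 45, 12), (332, 87, 47, 13), (335, 88, 46, 12), (338, 175, 132, 75), (341, 177, 134, 77), (344, 168, 126, 73)]
335 [(290, 44, 25, 15), (293, 126, 58, 10), (296, 140, 66, 7), (299, 140, 65, 4), (302, 142, 66, 5), (305, 143, 67, 6), (308, 144, 68, 8), (311, 145, 67, 8), (314, 165, 80, 11), (317, 164, 83, 12), (320, 141, 70, 12), (323, 88, 47, 13), (326, 89, 47, 15), (329, 88, 47, 15), (332, 86, 45, 12), (335, 93, 52, 20), (338, 179, 135, 77), (341, 176, 132, 76), (344, 174, 131, 76)]
254 308 328
258 302 334
262 300 336
266 299 338
270 299 338
274 299 338
278 298 338
282 299 337
286 299 336
290 301 335
294 304 332
298 310 326
262 (np.float64(0.0191), np.float64(0.1046))
264 (np.float64(0.0177), np.float64(0.1046))
266 (np.float64(0.0163), np.float64(0.1046))
tall cap (np.float64(0.0338), np.float64(0.0403))
285 (np.int64(282), np.int64(399), 49) 290 (np.int64(282), np.int64(399), 48) 295 (np.int64(282), np.int64(399), 54) 300 (np.int64(282), np.int64(358), 77) 305 (np.int64(282), np.int64(358), 77) 310 (np.int64(282), np.int64(357), 76) 315 (np.int64(282), np.int64(354), 73) 320 (np.int64(283), np.int64(352), 70) 325 (np.int64(285), np.int64(350), 66) 330 (np.int64(287), np.int64(347), 61) 335 (np.int64(289), np.int64(343), 55) 340 None 345 None
```

Run:
```python
from h import *
C=np.array([.6175,-.1743]);ex=np.array([.999,-.0448]);ey=np.array([.0448,.999])
s,M=st();P=np.array([*(C+.0175*ex+.1046*ey),.142]);T=P+.019*M[:,2];print(P,T);go(T)
d=lambda w:print(np.round(w,4),(M.T@np.array(w)*100).round(2))
d([0,0,.004]);d([.0115,-.0005,0])
```

```text
t 42.33 p [ 0.605  -0.0661  0.2093] lean 37.85 leanaz -0.066 y [-0.0494 -0.9987  0.0129] xaz -0.0394 q [-0.27 -0.49  2.18  0.18  0.81  1.26] F [ 0.2  0.2 -0.8] op 0.04
[ 0.63966858 -0.0705886   0.142     ] [ 0.65130069 -0.07135705  0.12699655]
t 42.33 p [ 0.605  -0.0661  0.2093] lean 37.85 leanaz -0.066 y [-0.0494 -0.9987  0.0129] xaz -0.0394 q [-0.27 -0.49  2.18  0.18  0.81  1.26] F [ 0.2  0.2 -0.8] op 0.04
tool delta cm [-1.37  0.19  9.35]
[0.    0.    0.004] [ 0.25  0.01 -0.32]
[ 0.0115 -0.0005  0.    ] [ 0.91 -0.01  0.71]
```

apply_moves(
  delta_pos=[
    [-1.4,0.2,1.5],
    [0,0,3.5],
    [0,0,3],
    [0,0,1.3],
    [0,0,0],
  ],
  twist=[0,0,0,0,0],
  gripper=4.4,
)

```text
t: 42.95
tool_pos: [0.6485, -0.0706, 0.1211]
orientation: [2.951, -0.067, 0.996]
force: [-0.2, 0.2, 0.4]
opening: 0.0445
gripper_force: 0.0
```

apply_moves(
  delta_pos=[
    [0,0,0],
    [0,0,0],
    [0,0,0],
  ],
  twist=[0,0,0],
  gripper=2.0,
  squeeze=30,
)

```text
t: 43.32
tool_pos: [0.65, -0.0712, 0.1259]
orientation: [2.947, -0.066, 1.005]
force: [0.2, 0.3, -1.3]
opening: 0.0293
gripper_force: 30.1
```

apply_moves(
  delta_pos=[
    [0.25,0,-0.32],
    [0.45,0,0.35],
    [0.46,0,0.36],
    [-0.2,0,0.25],
    [0,0,0],
  ],
  twist=[0,0,0,0,0],
)

```text
t: 43.95
tool_pos: [0.6616, -0.0718, 0.1259]
orientation: [2.947, -0.066, 1.004]
force: [-0.1, -0.4, -3.1]
opening: 0.0295
gripper_force: 30.1
```

Run:
```python
from h import *
st()
```

```text
t 43.95 p [ 0.6616 -0.0718  0.1259] lean 37.66 leanaz -0.065 y [-0.0492 -0.9987  0.0121] xaz -0.0399 q [-0.25 -0.2   2.12  0.21  0.58  1.23] F [-0.1 -0.4 -3.1] op 0.0295
```

apply_moves(
  delta_pos=[
    [-0.07,0,0.1],
    [0,0,0],
  ],
  twist=[0,0],
)

```text
t: 44.2
tool_pos: [0.6621, -0.0719, 0.1259]
orientation: [2.946, -0.066, 1.007]
force: [-0.9, 0.1, 2.9]
opening: 0.0296
gripper_force: 30.1
```

apply_moves(
  delta_pos=[
    [0,0,0],
    [0,0,0],
    [0,0,-2],
    [0,0,-4],
    [0,0,-4],
    [0,0,0],
  ],
  twist=[0,0,0,0,0,0],
  gripper=4.0,
)

```text
t: 44.95
tool_pos: [0.6017, -0.0682, 0.2087]
orientation: [2.942, -0.066, 1.014]
force: [0.6, -0.2, -0.5]
opening: 0.0399
gripper_force: 0.0
```

```bash
cat > sq.py <<'E'
from h import *
c=cam('wrist');np.save('w8.npy',c,allow_pickle=True);fr=c['frame'];s,M=st()
C=np.array([.6175,-.1743]);ex=np.array([.999,-.0448]);ey=np.array([.0448,.999])
def rk(p,z): X=plane(c,*p,z)[:2]-C; return (X@ex).round(4),(X@ey).round(4)
f=C+.106*ey;u0,v0=proj(c,[*f,.03]).round().astype(int)
for u in range(u0-20,u0+21,8):
    col=fr[v0-20:min(v0+25,346),u].astype(int)[:,2]; k=int(np.diff(col).argmax()); print(u,v0-20+k,rk((u,v0-19.5+k),.03))
m=(fr.max(2)<50).astype(np.uint8);n,l,s_,ce=cv2.connectedComponentsWithStats(m[:305])
for i in range(1,n):
    if s_[i][4]>150: print(s_[i],ce[i].round(1))
P=np.array([.5575,-.2015,.091]);T=P+.019*M[:,2];print(T);go(T);go(T+[0,0,.10])
E
python3 sq.py
```

```text
t 45.0 p [ 0.6013 -0.0681  0.2063] lean 37.89 leanaz -0.066 y [-0.0494 -0.9987  0.0131] xaz -0.0393 q [-0.28 -0.5   2.2   0.18  0.81  1.25] F [-0.4  0.1 -0.5] op 0.0397
292 321 (np.float64(-0.002), np.float64(0.1254))
300 320 (np.float64(-0.0011), np.float64(0.1178))
308 320 (np.float64(-0.0011), np.float64(0.1101))
316 320 (np.float64(-0.0011), np.float64(0.1024))
324 320 (np.float64(-0.0011), np.float64(0.0947))
332 319 (np.float64(-0.0001), np.float64(0.087))
[ 389  208   52   55 2106] [414.4 235.3]
[ 296  230   41   49 1627] [315.5 254.2]
[ 0.56914228 -0.20227222  0.07600464]
t 45.0 p [ 0.6013 -0.0681  0.2063] lean 37.89 leanaz -0.066 y [-0.0494 -0.9987  0.0131] xaz -0.0393 q [-0.28 -0.5   2.2   0.18  0.81  1.25] F [-0.4  0.1 -0.5] op 0.0397
tool delta cm [-10.12  13.39   8.86]
t 45.0 p [ 0.6013 -0.0681  0.2063] lean 37.89 leanaz -0.066 y [-0.0494 -0.9987  0.0131] xaz -0.0393 q [-0.28 -0.5   2.2   0.18  0.81  1.25] F [-0.4  0.1 -0.5] op 0.0397
tool delta cm [-3.98 13.52  0.97]
```

apply_moves(
  delta_pos=[
    [-1.4,4.5,0.3],
    [-1.3,4.5,0.3],
    [-1.3,4.5,0.3],
    [-2.3,0,3],
    [-2.3,0,3],
    [-1.5,0,1.9],
    [0,0,0],
    [0,0,0],
  ],
  twist=[0,0,0,0,0,0,0,0],
  gripper=6.0,
)

```text
t: 46.0
tool_pos: [0.5679, -0.203, 0.0745]
orientation: [2.947, -0.067, 1.004]
force: [0.2, 0.0, 0.5]
opening: 0.06
gripper_force: 0.0
```

Run:
```python
from h import *
s,M=st();P=np.array([.5575,-.2015,.091]);T=P+.019*M[:,2];go(T)
```

```text
t 46.0 p [ 0.5679 -0.203   0.0745] lean 37.65 leanaz -0.065 y [-0.0493 -0.9987  0.0118] xaz -0.0402 q [-0.65 -0.26  2.28  0.6   0.64  0.57] F [0.2 0.  0.5] op 0.06
t 46.0 p [ 0.5679 -0.203   0.0745] lean 37.65 leanaz -0.065 y [-0.0493 -0.9987  0.0118] xaz -0.0402 q [-0.65 -0.26  2.28  0.6   0.64  0.57] F [0.2 0.  0.5] op 0.06
tool delta cm [ 0.18 -0.07 -0.05]
```

apply_moves(
  delta_pos=[
    [0.1,0,0],
    [0,0,0],
    [0,0,0],
    [0,0,0],
  ],
  twist=[0,0,0,0],
  gripper=2.0,
  squeeze=30,
)

```text
t: 46.5
tool_pos: [0.5687, -0.203, 0.0755]
orientation: [2.946, -0.066, 1.005]
force: [0.6, 0.3, 0.7]
opening: 0.0293
gripper_force: 30.0
```

Run:
```python
from h import *
s,M=st(); d=lambda w:print(np.round(w,4),(M.T@np.array(w)*100).round(2))
g=s['tool_pos'];F=np.array([.6501,-.0066]);D=F-[.5575,g[1]];print('final',g[:2]+D,g[2]+.03)
d([0,0,.055]);d([.01,D[1],0]);d([D[0]-.01,0,0]);d([0,0,-.024])
```

```text
t 46.5 p [ 0.5687 -0.203   0.0755] lean 37.7 leanaz -0.065 y [-0.0491 -0.9987  0.0125] xaz -0.0395 q [-0.65 -0.26  2.28  0.6   0.64  0.57] F [0.6 0.3 0.7] op 0.0293
final [ 0.66132306 -0.0066    ] 0.10546930169301644
[0.    0.    0.055] [ 3.36  0.07 -4.35]
[0.01   0.1964 0.    ] [  0.18 -19.66  -0.17]
[0.0826 0.     0.    ] [ 6.53 -0.41  5.04]
[ 0.     0.    -0.024] [-1.47 -0.03  1.9 ]
```

apply_moves(
  delta_pos=[
    [1.68,0,-2.17],
    [1.68,0,-2.17],
    [0.04,-3.94,-0.04],
    [0.04,-3.94,-0.04],
    [0.04,-3.94,-0.04],
    [0.04,-3.94,-0.04],
    [0.02,-3.9,-0.02],
    [0,0,0],
  ],
  twist=[0,0,0,0,0,0,0,0],
)

```text
t: 47.5
tool_pos: [0.5779, -0.0029, 0.129]
orientation: [2.95, -0.06, 1.003]
force: [-0.6, 0.3, -2.5]
opening: 0.0294
gripper_force: 30.0
```

apply_moves(
  delta_pos=[
    [2.2,-0.14,1.7],
    [2.2,-0.14,1.7],
    [2.1,-0.13,1.6],
    [0,0,0],
  ],
  twist=[0,0,0,0],
)

```text
t: 48.0
tool_pos: [0.6614, -0.0071, 0.1295]
orientation: [2.947, -0.068, 1.002]
force: [0.2, 0.3, -1.5]
opening: 0.0292
gripper_force: 30.0
```

Run:
```python
from h import *
go([.6613,-.0066,.1065])
```

```text
t 48.0 p [ 0.6614 -0.0071  0.1295] lean 37.59 leanaz -0.066 y [-0.0501 -0.9987  0.0123] xaz -0.0407 q [-0.1  -0.22  2.13  0.04  0.58  1.49] F [ 0.2  0.3 -1.5] op 0.0292
tool delta cm [-1.41 -0.08  1.81]
```

apply_moves(
  delta_pos=[
    [-0.6,0,0.75],
    [-0.5,0,0.65],
    [-0.25,0,0.3],
    [-0.06,0,0.08],
    [0,0,0],
  ],
  twist=[0,0,0,0,0],
)

```text
t: 48.62
tool_pos: [0.6605, -0.0061, 0.1077]
orientation: [2.947, -0.066, 1.005]
force: [0.7, -0.6, -2.0]
opening: 0.0296
gripper_force: 30.0
```

Run:
```python
from h import *
go([.6613,-.0066,.1055])
```

```text
t 48.62 p [ 0.6605 -0.0061  0.1077] lean 37.69 leanaz -0.065 y [-0.049  -0.9987  0.0122] xaz -0.0396 q [-0.1  -0.19  2.14  0.04  0.53  1.49] F [ 0.7 -0.6 -2. ] op 0.0296
tool delta cm [-0.07  0.05  0.22]
```

apply_moves(
  delta_pos=[
    [-0.1,0,0.16],
    [-0.04,0,0.07],
    [0,0,0],
  ],
  twist=[0,0,0],
)

```text
t: 49.0
tool_pos: [0.6613, -0.0061, 0.1057]
orientation: [2.946, -0.066, 1.007]
force: [-1.0, 0.7, 1.4]
opening: 0.0294
gripper_force: 30.0
```

Run:
```python
from h import *
st()
```

```text
t 49.0 p [ 0.6613 -0.0061  0.1057] lean 37.75 leanaz -0.065 y [-0.0491 -0.9987  0.0121] xaz -0.0398 q [-0.1  -0.18  2.14  0.04  0.52  1.49] F [-1.   0.7  1.4] op 0.0294
```

apply_moves(
  delta_pos=[
    [0,0,0],
    [0,0,0],
    [0,0,-2],
    [0,0,-4],
    [0,0,-5],
    [0,4,-2],
    [0,4,-2],
    [0,0,0],
  ],
  twist=[0,0,0,0,0,0,0,0],
  gripper=3.8,
)

```text
t: 50.0
tool_pos: [0.5657, -0.0833, 0.2272]
orientation: [2.942, -0.072, 1.01]
force: [0.4, -1.1, 0.3]
opening: 0.0377
gripper_force: 0.0
```

Run:
```python
from h import *
s,M=st();c=cam('wrist');np.save('w9.npy',c,allow_pickle=True);save('w9',c['frame'])
C=np.array([.6175,-.1743]);print('tin corner pred',proj(c,[*C,.03]).round(1))
```

```text
t 50.0 p [ 0.5657 -0.0833  0.2272] lean 37.91 leanaz -0.071 y [-0.0537 -0.9985  0.0136] xaz -0.0432 q [-0.35 -0.64  2.25  0.22  0.91  1.19] F [ 0.4 -1.1  0.3] op 0.0377
tin corner pred [397.1 288.1]
```

View pics/w9.png

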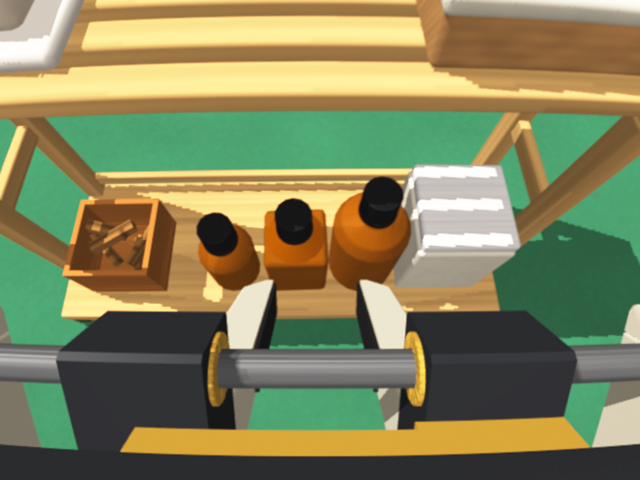

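The row stands upright in the right order: tin, tall at (370,250), square at (295,250), small at (228,250). All the feet are at v≈286–291. I'll check the fronts, gaps and the square bottle's yaw in numbers.

Run:
```python
from h import *
c=np.load('w9.npy',allow_pickle=True).item();fr=c['frame'].astype(float)
C=np.array([.6175,-.1743]);ex=np.array([.999,-.0448]);ey=np.array([.0448,.999])
def rk(u,v): X=plane(c,u,v,.03)[:2]-C; return X@ex,X@ey
b=fr[...,2]-0.35*fr[...,0]
def edge(u,lo=276,hi=303):
    sat=(fr[lo:hi,u].max(1)-fr[lo:hi,u].min(1)); col=cv2.GaussianBlur(fr[lo:hi,u,2].reshape(-1,1),(1,3),0).ravel(); d=np.diff(col); k=int(np.argmax(np.abs(d))); w=np.abs(d[max(k-1,0):k+2]); return lo+(w*np.arange(max(k-1,0),max(k-1,0)+len(w))).sum()/w.sum()+.5
for n,us in(('small',range(228,250,3)),('square',range(272,324,5)),('tall',range(338,374,4)),('tin',range(402,478,8))):
    R=np.array([rk(u,edge(u)) for u in us]); k=np.polyfit(R[:,1],R[:,0],1); print(n,'minx',R[:,0].min().round(4),'median',np.median(R[:,0]).round(4),'slope',k[0].round(3),[f'{u}:{edge(u):.1f}' for u in us])
hsv=cv2.cvtColor(c['frame'],cv2.COLOR_RGB2HSV).astype(int);g=((hsv[...,0]<18)&(hsv[...,1]>175)&(hsv[...,2]<215))
for v in(265,275,282): print(v,''.join('#' if x else '.' for x in g[v,195:425:2]))
print([np.round(rk(u,272),4).tolist() for u in (200,260,266,327,333,408)])
```

```text
small minx -0.0121 median -0.0006 slope -0.385 ['228:289.4', '231:289.7', '234:300.4', '237:295.5', '240:290.5', '243:287.4', '246:285.5', '249:284.5']
square minx -0.0015 median -0.0007 slope 0.068 ['272:279.3', '277:290.3', '282:289.7', '287:289.6', '292:289.6', '297:289.5', '302:289.4', '307:289.3', '312:289.3', '317:288.6', '322:287.7']
tall minx -0.0019 median 0.0076 slope -0.183 ['338:281.5', '342:284.6', '346:287.5', '350:288.6', '354:290.3', '358:281.4', '362:279.4', '366:279.4', '370:280.5']
tin minx 0.0005 median 0.0008 slope -0.026 ['402:287.5', '410:287.4', '418:287.4', '426:287.4', '434:287.4', '442:286.6', '450:286.6', '458:286.6', '466:286.6', '474:283.6']
265 ....#############################..###############################.#################################...............
275 .........######################......#############################...############################..................
282 ...........##################...........#########################.......##########..........##.....................
[[0.0187, 0.2084], [0.0185, 0.1444], [0.0185, 0.138], [0.0182, 0.0733], [0.0182, 0.0669], [0.0177, -0.0134]]
```

```bash
python3 -c "
from plant import robot
print(robot.close_job())"
```

```text
the job is handed in; nothing more can be done
None
```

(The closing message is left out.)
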